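# Hook a card holder under a headed stud

### The job

Mount the loose card holder on the wooden display plinth: tilt its foot so that the oblong eye slips past the stud's wide head, then level it so that the foot lies flat on the plinth, caught under the head so that it cannot be lifted straight off, square with the plinth, and let go. The stud is clamped somewhere along its groove, so feel for it: touch the stud only lightly, never press hard on the plinth, and leave the jar, the bowl and the gift box where they are.

Things in the scene. Friction and masses are not known exactly. Their poses are not given: they have to be found in the camera images.
- holder: Loose card holder, 0.16 kg: aluminium foot plate 4 mm thick, 66 wide (y -33..33), x -60..34.5 mm, lying flat at first, +x roughly away from the robot. Origin: centre of the eye, underside; z up. Eye: rectangular opening 29 mm along x (-14.5..14.5) by 46 along y, closed at +x by the nose, a bar 20 long (x 14.5..34.5). Upright wooden block near the -x end.
- holder_block (a point): Middle of the holder's upright dark wooden block, where to grip: 12 mm thick along the holder's x, 44 wide along y, 60 high; it stands on the foot 45 mm to the -x side of the eye's centre (z 4 to 64 mm above the underside; this point at z = 34), with a blank white card on its +x face. Axes as the holder's.
- plinth: Wooden display plinth fixed to the counter, 170 (x) by 110 (y) by 20 mm high. Origin: centre of its underside. On its top, on the line y = 0, stands a steel stud: round stem 10 mm in diameter, 17 mm free under a flat round head 35 mm in diameter, 3 thick (top 20 mm above the plinth's top). All rigid: over 25 N is too much, and on the stud over 10 N.
- stud_mount: Dark groove along x holding the stud; origin: its middle, at the plinth's top. The stud is clamped up to 15 mm from it to +x or -x: no reading tells where, and it cannot be shifted. With the nose tilted down 26 to 30 deg and just touching the plinth on the +x side of the head, the head stands up through the eye; drawn to -x the nose runs under the head until the eye's edge stops on the stem.
- holder_eye (a point): Eye's centre at the plate's underside (the holder's origin). It is shorter (29) than the head is wide (35), so it cannot pass level. From the tilted stop of the nose's eye edge on the stem the foot can be levelled with that edge kept 1 to 2 mm back from the stem all the while: the eye's other edge then just passes the head.
- jar: Bystander: closed jar 56 mm in diameter, 90 mm high, origin under its centre.
- bowl: Bystander: white bowl 100 mm in diameter, 45 mm high, origin under its centre.
- giftbox: Bystander: plain cardboard gift box 100 x 130 x 50 mm, origin under its centre.
Things that resemble listed ones, but are neither listed nor needed, are in the scene too. Leave any orange or purple look-alike of the holder alone.

How it is judged:
On the way:
1. the holder's foot, tilted, touches the plinth or its stud with the eye over the plinth (angle between holder's own z axis and vertical above 0.2 rad and contact force between holder and plinth above 0.2 N and x of holder in the frame of plinth between -0.06 and 0.085 m and y of holder in the frame of plinth between -0.03 and 0.03 m), for 0.05 s.
At the end, for the whole second after the job is handed in: The foot lies flat on the plinth (tilt under 0.06 rad, underside 17 to 22.5 mm above the plinth's underside), the eye around the stud under its head (eye centre within 24.5 mm of the plinth's centre along x, 19 mm along y), square to 0.26 rad, at rest and released (angle between holder's own z axis and vertical below 0.06 rad and z of holder in the frame of plinth between 0.017 and 0.0225 m and x of holder in the frame of plinth between -0.0245 and 0.0245 m and y of holder in the frame of plinth between -0.019 and 0.019 m and angle between the x axis of holder and the x axis of plinth, either way round below 0.26 rad and linear speed of holder below 0.01 m/s); the robot touches nothing.
It fails at once if the holder presses or pulls on the plinth or its stud with more than 25 N (contact force between holder and plinth above 25 N).
It fails at once if the holder presses or pulls on the stud with more than 10 N (contact force between holder and stud_mount above 10 N).
It fails at once if the fingers press on the plinth or its stud with more than 25 N (contact force between the fingers and plinth above 25 N).
It fails at once if the jar, the bowl or the gift box is moved by more than 20 mm (distance of any of jar, bowl, giftbox from where it was at the start of the episode above 0.02 m).
It also fails if it takes over 51 s, if anything falls off the work surface, if the arm or the gripper's body presses on something with over 40 N, if the wrist force passes 120 N, or if a joint passes its speed limit or range.

### The arm

A 7-joint arm with a two-finger parallel gripper is mounted at the origin on the work surface. World frame = base frame: x ahead of the robot, y to its left, z up, the work surface at z = 0. Lengths are in m, angles in rad, forces in N, time in s.
With the tool pointing down it reaches from about 0.35 to 0.9 m from the base axis. Payload 8.1 kg.
Tool frame: the origin (TCP) lies on the front face of the gripper's body, between the roots of the fingers; the fingertips stand 66 mm ahead of it and the grasp point (between the pads) lies 47 mm ahead of it (arm.finger_overhang is the distance from the TCP to the fingertips, in m); z points along the fingers, y is the line along which they close (so a half turn about z gives the same grasp; the last joint's range is limited). The gripper opens to 92 mm and grips with 3 to 60 N. Pads are 19 mm wide; open, the fingers measure 130 mm over their backs; the gripper's body (75 mm by 190 mm) begins 47 mm behind the grasp point.
Start: joints at [-1.31, 0.434, 0.025, 1.573, -0.012, 1.134, -0.075], TCP at [0.222, 0.584, 0.292] pointing down, gripper open.
Joint ranges: [-2.62, 2.62], [-0.44, 2.09], [-1.27, 1.32], [0.08, 2.57], [-1.32, 4.46], [0.12, 2], [-2.74, 2.74]. Speed limits (rad/s): [2.22, 2.22, 3.01, 3.01, 3.14, 3.14, 3.14].

### API

Orientations are given as a rotation vector (axis times angle).
In Python, from cell import readout, cams, workorder, spotter, arm gives the robot as it stands.
- The arm moves only by the shell command python3 -m creep 'ROWS' [FORCE]. ROWS is a JSON list of rows, 1 to 10 of them, each of 5 numbers: dx, dy, dz in m, then a turn about the tool's z in rad, then the opening from 0.0 (shut) to 1.0 (fully open); each row shifts and turns the commanded pose from where the row before left it, along the tool's axes as they then stand; what a row does not reach is not made up. A row lasts 1/10 s, in which the tool goes at most 0.05 m and 0.15 rad, less where a joint would pass 70% of its speed; a pose out of reach is approached as far as the arm can. The fingers move at their own pace and stop on an object; FORCE is the grip in N (left out, the last holds). Time passes only in rows, so rows that do not move let the fingers close. It prints the time, the measured TCP pose, the force, the opening and the grip force at its end.
- readout.observe(): the state, without advancing time (a new reading comes with each control period).
- cams.get_image(name): name is "scene" or "top" or "wrist"; returns a dict with "image" (384x512x3 uint8, blue, green, red), "fx", "fy", "cx", "cy" (pixels), "distortion" ([k1, k2, p1, p2, k3] as OpenCV has them; the pictures are not rectified), "cam_to_world" (4x4, takes a point from camera to world coordinates); the wrist camera has in their place "mount" (4x4, takes a point from camera to tool coordinates, whose origin is the TCP and whose axes are the flange's). Camera axes: x right, y down, z forward; pixel columns grow to the right and rows downward; lengths in m; the calibration is good to about 2 mm. A picture is of the moment at which its call begins: read the wrist's pose just before it. There is no depth.
- workorder.sign_off(): hands the job in; it is judged then, once.
Trained networks look in a picture, given as the dict that the camera call returned (one of the last four; its "shot" number tells which), for a name from the list of things; names that differ only in an ending like _2 or _b are one class to them, and where a whole thing is asked for, a point or a joint stands for the part that bears it (a point fixed in the world has none). Each returns a list of dicts, best first, with "score" (0 to 1); they miss things now and then, are a little off and sometimes report something else, mostly with a low value. They report only what shows in the picture. A call takes as long as a camera call. They do not tell look-alikes from the thing itself.
- spotter.boxes_of(picture, name): "centre" ([x, y, z] in m, in the coordinates of the camera as it stood for that picture, good to about 4 mm: the middle of the surface that is visible of it).
The state is a dict: "clock": time; "joints": joint angles; "dq": joint speeds; "joint_efforts": joint torques, N m; "position": TCP position; "ee_rot": TCP orientation; "force": force on the tool from outside, world axes, zero at the start; "ft_torque": the same for the moment, N m; "width": opening from 0.0 (shut) to 1.0 (fully open); "gripper_force": force on a finger pad.
Only numpy, scipy, OpenCV 4.12 (cv2) and the standard library are available. Lean on these libraries where they do the work, as an engineer would, in place of code of your own. Each camera call takes 0.05 s, during which the arm holds its last target. There are 200 camera calls.

## Working session

There is one attempt and no reset: what is moved stays moved. The work goes in short steps, Python scripts to look and compute and a shell command to move; the robot and the scene stay as the last step left them, time stands still between calls to the robot, and variables do not carry over. Pictures are saved under pics/ and viewed, at most 10 in all, crops included, and the job is handed in when it is done.

```bash
ls; mkdir -p pics
cat > h.py <<'E'
import numpy as np, cv2
from scipy.spatial.transform import Rotation as R
from cell import readout, cams, workorder, spotter, arm
def shot(n):
    s=readout.observe(); p=cams.get_image(n)
    if 'mount' in p:
        T=np.eye(4);T[:3,:3]=R.from_rotvec(s['ee_rot']).as_matrix();T[:3,3]=s['position'];C=T@np.array(p['mount'])
    else: C=np.array(p['cam_to_world'])
    return p,C
def K(p): return np.array([[p['fx'],0,p['cx']],[0,p['fy'],p['cy']],[0,0,1.]])
def pix2w(p,C,uv,z):
    n=cv2.undistortPoints(np.array(uv,float).reshape(-1,1,2),K(p),np.array(p['distortion'],float)).reshape(-1,2)
    d=np.c_[n,np.ones(len(n))]@C[:3,:3].T
    return C[:3,3]+d*((z-C[2,3])/d[:,2])[:,None]
def w2pix(p,C,X):
    W=np.linalg.inv(C); rv=cv2.Rodrigues(W[:3,:3])[0]
    return cv2.projectPoints(np.array(X,float).reshape(-1,1,3),rv,W[:3,3],K(p),np.array(p['distortion'],float))[0].reshape(-1,2)
def find(p,C,n): return [(round(d['score'],2),(C[:3,:3]@d['centre']+C[:3,3]).round(4)) for d in spotter.boxes_of(p,n)]
def st():
    s=readout.observe();print(s['clock'],np.round(s['position'],4),np.round(s['ee_rot'],4),np.round(s['force'],2),np.round(s['ft_torque'],2),s['width'],s['gripper_force'],np.round(s['joints'],3))
E
python3 - <<'E'
from h import *
st()
ims=[]
for n in ['top','scene']:
    p,C=shot(n); ims.append(p['image']); print(n,C.round(3).tolist(),p['fx'])
    for o in ['holder','holder_block','plinth','stud_mount','holder_eye','jar','bowl','giftbox']:
        f=find(p,C,o); print(o,[(s,*x,w2pix(p,C,x).round()[0]) for s,x in f][:4])
    cv2.imwrite(f'pics/{n}1.png',p['image'])
E
```

```text
pics
0.0 [0.2223 0.5837 0.2914] [-5.6830e-01 -3.0896e+00  2.5000e-03] [ 0.96 -0.53  0.33] [ 0.02 -0.01 -0.01] 1.0002985501760828 0.0 [-1.31   0.435  0.025  1.574 -0.012  1.134 -0.075]
top [[0.012, -0.984, 0.18, 0.358], [-1.0, -0.011, 0.009, -0.007], [-0.007, -0.18, -0.984, 1.332], [0.0, 0.0, 0.0, 1.0]] 378.8285959463213
holder [(0.68, np.float64(0.4301), np.float64(-0.2682), np.float64(0.0026), array([331., 239.])), (0.61, np.float64(0.5296), np.float64(-0.0139), np.float64(0.0053), array([258., 210.])), (0.6, np.float64(0.554), np.float64(-0.1952), np.float64(0.002), array([310., 204.])), (0.4, np.float64(0.4982), np.float64(0.4199), np.float64(0.0194), array([135., 217.]))]
holder_block [(0.92, np.float64(0.4267), np.float64(-0.2668), np.float64(0.0048), array([330., 240.])), (0.87, np.float64(0.5246), np.float64(-0.0172), np.float64(0.0053), array([259., 211.])), (0.55, np.float64(0.5578), np.float64(-0.1875), np.float64(0.0042), array([307., 203.]))]
plinth [(0.86, np.float64(0.5927), np.float64(0.1882), np.float64(0.0209), array([201., 191.])), (0.65, np.float64(0.4983), np.floa
[... 1586 characters left out ...]
p.float64(0.0036), array([207., 240.]))]
holder_eye [(0.93, np.float64(0.4404), np.float64(-0.2925), np.float64(0.0062), array([147., 249.])), (0.58, np.float64(0.5195), np.float64(-0.0197), np.float64(0.0039), array([236., 192.])), (0.55, np.float64(0.5531), np.float64(-0.1935), np.float64(0.004), array([208., 240.]))]
jar [(0.76, np.float64(0.7544), np.float64(-0.0058), np.float64(0.0632), array([317., 207.])), (0.57, np.float64(0.5028), np.float64(-0.4359), np.float64(0.0502), array([119., 297.]))]
bowl [(0.74, np.float64(0.4907), np.float64(0.4214), np.float64(0.0324), array([301.,  99.]))]
giftbox [(0.67, np.float64(0.5034), np.float64(-0.4365), np.float64(0.0484), array([119., 298.]))]
```

Run:
```python
import cv2,numpy as np
a=cv2.imread('pics/top1.png')[130:270,100:400];b=cv2.imread('pics/scene1.png')[80:320,80:400]
a=cv2.resize(a,(600,280),interpolation=2);b=cv2.resize(b,(420,315),interpolation=2)
c=np.zeros((600,600,3),np.uint8);c[:280]=a;c[285:600,:420]=b
cv2.imwrite('pics/v1.png',c)
```

```text
(no output)
```

View pics/v1.png

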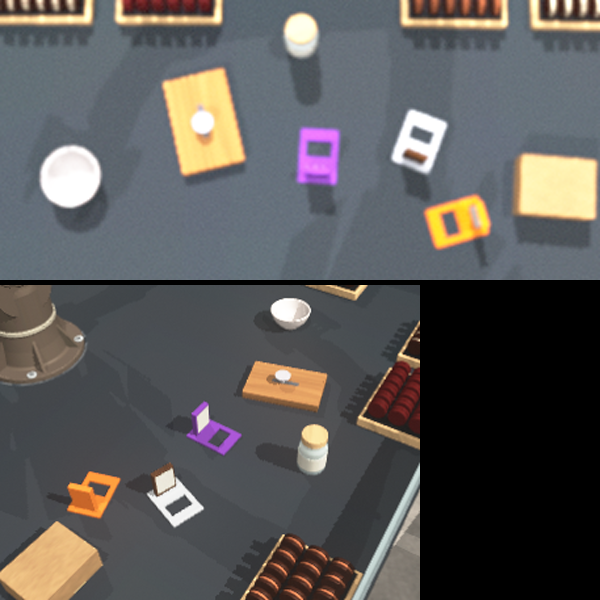

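In the top image there are three candidates: purple (258,210), orange (331,240) and silver with a dark wooden block (309,203). Only the silver one fits the description (aluminium foot, dark wooden block, white card). The plinth with its stud is at (201,191). Next I'll work out the rough pose and the moves to look at both from above.

```bash
cat >> h.py <<'E'
def togo(P,yaw=None):
    """tool-axis displacement to world TCP P and turn for tool y axis (mod pi) at world yaw"""
    s=readout.observe();M=R.from_rotvec(s['ee_rot']).as_matrix()
    d=M.T@(np.array(P)-s['position']); t=0
    if yaw is not None:
        cur=np.arctan2(M[1,1],M[0,1]); t=-((yaw-cur+np.pi/2)%np.pi-np.pi/2)
    print('d tool',d.round(4),'turn',round(t,4),'M',M.round(2).tolist())
E
python3 - <<'E'
from h import *
p,C=shot('wrist');print(np.array(p['mount']).round(3).tolist(),p['fx'])
p,C=shot('top');im=p['image']
hsv=cv2.cvtColor(im,cv2.COLOR_BGR2HSV)
m=cv2.inRange(hsv,(8,60,90),(25,255,255));m[:,:170]=0;m[:,240:]=0;m[:155]=0;m[240:]=0
c=max(cv2.findContours(m,0,2)[0],key=cv2.contourArea)
b=cv2.boxPoints(cv2.minAreaRect(c));w=pix2w(p,C,b,.02);print('plinth',b.round(1).tolist(),w.round(4).tolist(),w.mean(0).round(4))
m=cv2.inRange(hsv,(0,0,140),(180,60,255));m[:,:285]=0;m[:,335:]=0;m[:170]=0;m[230:]=0
c=max(cv2.findContours(m,0,2)[0],key=cv2.contourArea)
b=cv2.boxPoints(cv2.minAreaRect(c));w=pix2w(p,C,b,.004);print('holder',b.round(1).tolist(),w.round(4).tolist(),w.mean(0).round(4))
togo([w.mean(0)[0]-.0,w.mean(0)[1],.3])
E
```

```text
[[0.0, -0.953, -0.304, 0.082], [1.0, 0.0, 0.0, -0.0], [-0.0, -0.304, 0.953, -0.092], [0.0, 0.0, 0.0, 1.0]] 338.97935650017064
plinth [[179.39999389648438, 170.10000610351562], [211.89999389648438, 162.60000610351562], [223.0, 210.8000030517578], [190.5, 218.3000030517578]] [[0.668, 0.2699, 0.02], [0.6966, 0.1541, 0.02], [0.5238, 0.1097, 0.02], [0.496, 0.2227, 0.02]] [0.5961 0.1891 0.02  ]
holder [[293.8999938964844, 209.89999389648438], [303.79998779296875, 182.60000610351562], [324.3999938964844, 190.10000610351562], [314.5, 217.39999389648438]] [[0.5318, -0.1391, 0.004], [0.6303, -0.1753, 0.004], [0.6038, -0.2489, 0.004], [0.5059, -0.2119, 0.004]] [ 0.568  -0.1938  0.004 ]
d tool [-0.5998 -0.604  -0.0078] turn 0 M [[-0.93, 0.36, 0.0], [0.36, 0.93, 0.0], [-0.0, 0.0, -1.0]]
```

```bash
r='[-0.034,-0.0355,0.0025,0,1]'; python3 -m creep '[[-0.034,-0.0355,0.0025,0,1],[-0.034,-0.0355,0.0025,0,1],[-0.034,-0.0355,0.0025,0,1],[-0.034,-0.0355,0.0025,0,1],[-0.034,-0.0355,0.0025,0,1],[-0.034,-0.0355,0.0025,0,1],[-0.034,-0.0355,0.0025,0,1],[-0.034,-0.0355,0.0025,0,1],[-0.034,-0.0355,0.0025,0,1],[-0.034,-0.0355,0.0025,0,1]]'
python3 -m creep '[[-0.034,-0.0355,0.0025,0,1],[-0.034,-0.0355,0.0025,0,1],[-0.034,-0.0355,0.0025,0,1],[-0.034,-0.0355,0.0025,0,1],[-0.034,-0.0355,0.0025,0,1],[-0.034,-0.0355,0.0025,0,1],[-0.025,-0.027,0.0025,0,1],[0,0,0,0,1]]'
python3 - <<'E'
from h import *
st()
p,C=shot('wrist');cv2.imwrite('pics/w1.png',p['image'])
for n in ['holder','holder_block','holder_eye']:
    f=find(p,C,n);print(n,[(s,x,w2pix(p,C,x).round()[0]) for s,x in f])
E
```

```text
clock: 2.0
position: [0.4143, 0.1295, 0.2676]
ee_rot: [0.568, 3.089, 0.001]
force: [0.7, -0.7, -0.1]
width: 0.998
gripper_force: 0.0
clock: 2.8
position: [0.5429, -0.1804, 0.2496]
ee_rot: [0.579, 3.086, -0.005]
force: [-0.1, 0.4, 1.1]
width: 0.998
gripper_force: 0.0
2.8 [ 0.5429 -0.1804  0.2496] [ 0.5787  3.0864 -0.0053] [-0.08  0.36  1.11] [ 0.04 -0.   -0.04] 0.9980284988988387 0.0 [-0.09   0.403  0.434  1.788 -0.194  0.992  1.62 ]
holder [(0.63, array([ 0.5247, -0.0224,  0.0018]), array([399.,  94.])), (0.57, array([ 0.545 , -0.189 ,  0.0068]), array([248., 173.])), (0.56, array([ 0.4276, -0.2723,  0.0019]), array([125.,  93.]))]
holder_block [(0.97, array([ 0.5287, -0.022 ,  0.003 ]), array([401.,  98.])), (0.61, array([ 0.5454, -0.1887,  0.0048]), array([249., 173.])), (0.55, array([ 0.4371, -0.2736, -0.0009]), array([129., 103.]))]
holder_eye [(0.93, array([ 0.5465, -0.1895,  0.0047]), array([248., 174.])), (0.84, array([ 0.432 , -0.2692, -0.0005]), array([131.,  96.])), (0.6, array([ 0.5328, -0.0148,  0.0068]), array([411.,  99.]))]
```

View pics/w1.png

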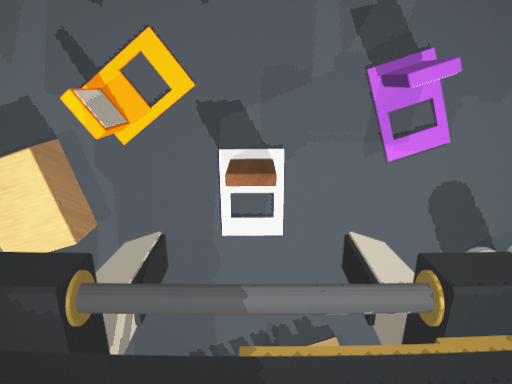

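The wrist view shows the silver holder with its dark block at (250,172), its eye at (252,206) and its nose at the bottom (row 236). Orange is at (128,85) and purple at (410,105), both to be avoided. I'll fit the foot outline now.

Run:
```python
from h import *
p,C=shot('wrist');im=p['image']
m=cv2.inRange(cv2.cvtColor(im,cv2.COLOR_BGR2HSV),(0,0,170),(180,50,255));m[:,:205]=0;m[:,300:]=0;m[:140]=0;m[242:]=0
c=max(cv2.findContours(m,0,2)[0],key=cv2.contourArea)
cv2.imwrite('pics/hc.png',cv2.resize(im[130:250,190:310],(480,480),interpolation=2))
w=pix2w(p,C,c.reshape(-1,2),.004)[:,:2].astype(np.float32)
(cx,cy),sz,a=cv2.minAreaRect(w);b=cv2.boxPoints(((cx,cy),sz,a));print(cx,cy,sz,a)
e=max([b[1]-b[0],b[2]-b[1]],key=np.linalg.norm);e=e*np.sign(e[0])/np.linalg.norm(e);print('yaw',np.degrees(np.arctan2(e[1],e[0])))
eye=np.array([cx,cy])+.01275*e;g=eye-.045*e;print('eye',eye,'block',g)
top=[[*(g+e*u+np.array([-e[1],e[0]])*v),.064] for u in(-.006,.006) for v in(-.022,.022)];print('block top px',w2pix(p,C,top).round(0).tolist())
togo([*g,.25],np.arctan2(e[0],-e[1]))
```

```text
0.5676345825195312 -0.19421307742595673 (0.06649637967348099, 0.09430990368127823) 69.245361328125
yaw -20.754631
eye [ 0.57955719 -0.19873125] block [ 0.53747739 -0.18278475]
block top px [[216.0, 177.0], [268.0, 177.0], [217.0, 191.0], [268.0, 190.0]]
d tool [ 0.001  -0.0109 -0.0003] turn 0.0002 M [[-0.94, 0.35, -0.0], [0.35, 0.94, 0.0], [0.0, 0.0, -1.0]]
```

View pics/hc.png

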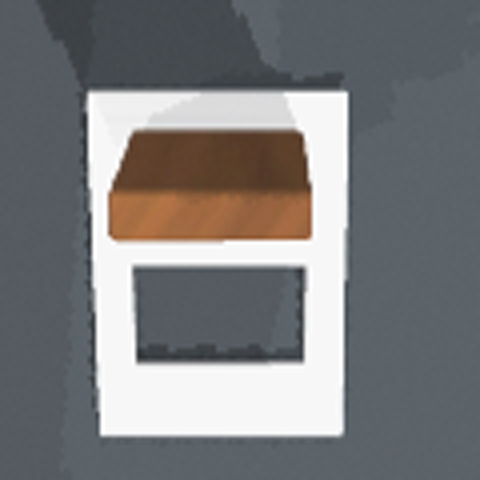

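```bash
python3 -m creep '[[0.001,-0.011,0.03,0,1],[0,0,0.04,0,1],[0,0,0.04,0,1],[0,0,0.04,0,1],[0,0,0.013,0,1],[0,0,0,0,0],[0,0,0,0,0],[0,0,0,0,0]]' 3
python3 - <<'E'
from h import *
st(); togo([0.5375,-0.1828,0.087],np.radians(69.25))
E
```

```text
clock: 3.85
position: [0.5388, -0.1846, 0.0888]
ee_rot: [0.567, 3.087, -0.0]
force: [0.9, -1.2, 0.2]
width: 0.784
gripper_force: 0.0
3.85 [ 0.5388 -0.1846  0.0888] [ 0.5674  3.0866 -0.    ] [ 0.94 -1.24  0.19] [ 0.02  0.04 -0.02] 0.7840481359352359 0.0 [-0.     0.607  0.336  1.931 -0.316  0.651  1.741]
d tool [0.0019 0.0012 0.0018] turn -0.0014 M [[-0.93, 0.36, 0.0], [0.36, 0.93, -0.0], [-0.0, 0.0, -1.0]]
```

```bash
python3 -m creep '[[0.0015,0,0.001,0,0],[0,0,0,0,0],[0,0,0,0,0],[0,0,0,0,0],[0,0,0,0,0],[0,0,0,0,0]]' 3
python3 -m creep '[[0,0,-0.02,0,0],[0,0,-0.04,0,0],[0,0,-0.04,0,0],[0,0,0,0,0],[0,0,0,0,0]]' 3
python3 - <<'E'
from h import *
st()
p,C=shot('wrist');cv2.imwrite('pics/w2.png',p['image'])
q,D=shot('scene'); im=q['image']; u=w2pix(q,D,[.56,-.19,.12])[0].astype(int);print(u)
c=cv2.resize(im[u[1]-55:u[1]+55,u[0]-60:u[0]+60],(480,440),interpolation=2)
o=np.zeros((440,800,3),np.uint8);o[:,:480]=c;o[:240,480:]=cv2.resize(p['image'],(320,240));cv2.imwrite('pics/v2.png',o)
E
```

```text
clock: 4.45
position: [0.5364, -0.1837, 0.086]
ee_rot: [0.568, 3.089, 0.0]
force: [-0.5, 1.3, 4.8]
width: 0.482
gripper_force: 3.0
clock: 4.95
position: [0.5363, -0.1839, 0.186]
ee_rot: [0.568, 3.088, 0.0]
force: [0.7, 0.0, -2.0]
width: 0.479
gripper_force: 3.0
4.95 [ 0.5363 -0.1839  0.186 ] [5.6810e-01 3.0885e+00 1.0000e-04] [ 0.66  0.   -2.  ] [ 0.01 -0.02  0.02] 0.4786138629523912 2.9999442771077156 [-0.058  0.47   0.409  1.867 -0.242  0.852  1.679]
[206 209]
```

View pics/v2.png

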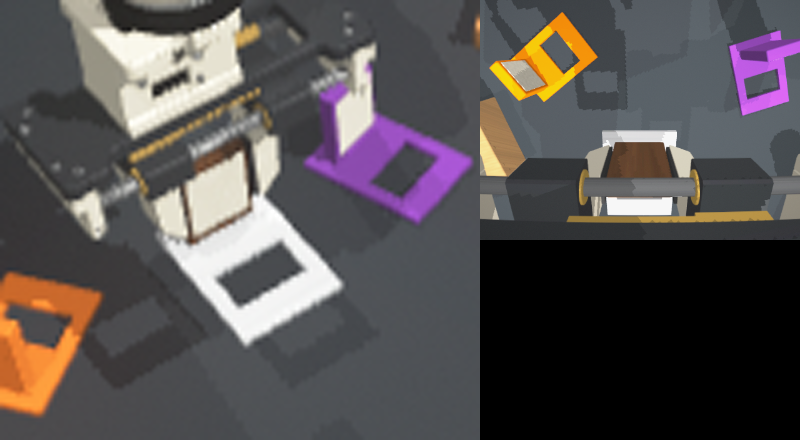

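The scene crop shows the silver holder hanging from the pads, with its nose corners at crop (343,285) and (247,345), i.e. px (231.8,225.3) and (207.8,240.3). I'll compare those with the predicted corners for each tilt.

```bash
cat >> h.py <<'E'
def pose(s,th,g):
    """holder pts (N,3)->world for tilt th (nose down), grip at holder (-.045,0,g)"""
    M=R.from_rotvec(s['ee_rot']).as_matrix();G=np.array(s['position'])+.047*M[:,2]
    ex=-M[:,0]; ex=ex*np.sign(ex[0]);ex[2]=0;ex/=np.linalg.norm(ex);ez=np.array([0,0,1.]);ey=np.cross(ez,ex)
    X=ex*np.cos(th)-ez*np.sin(th);Z=ex*np.sin(th)+ez*np.cos(th)
    return lambda q:G+(np.array(q,float)-[-.045,0,g])@np.array([X,ey,Z])
E
python3 - <<'E'
from h import *
s=readout.observe();q,D=shot('scene')
for t in range(-4,40,4):
    f=pose(s,np.radians(t),.039);print(t,w2pix(q,D,f([[.0345,.033,.002],[.0345,-.033,.002],[.0145,.023,.004],[.0145,-.023,.004]])).round(1).tolist())
E
```

```text
-4 [[231.6, 222.5], [207.0, 237.1], [222.9, 219.1], [205.8, 229.0]]
0 [[231.1, 223.4], [206.7, 237.9], [222.5, 219.7], [205.5, 229.5]]
4 [[230.6, 224.2], [206.2, 238.6], [222.0, 220.1], [205.0, 230.0]]
8 [[230.0, 224.8], [205.7, 239.2], [221.4, 220.4], [204.5, 230.2]]
12 [[229.2, 225.3], [205.1, 239.5], [220.8, 220.6], [204.0, 230.4]]
16 [[228.4, 225.5], [204.4, 239.7], [220.1, 220.7], [203.3, 230.4]]
20 [[227.5, 225.6], [203.6, 239.8], [219.3, 220.6], [202.6, 230.3]]
24 [[226.6, 225.6], [202.8, 239.6], [218.5, 220.4], [201.9, 230.0]]
28 [[225.5, 225.4], [201.9, 239.3], [217.7, 220.1], [201.1, 229.7]]
32 [[224.4, 225.0], [200.9, 238.9], [216.8, 219.7], [200.2, 229.2]]
36 [[223.3, 224.5], [199.8, 238.3], [215.8, 219.1], [199.3, 228.6]]
```

```bash
cat >> h.py <<'E'
def tilt(g=.039,dbg=False):
    """tilt from wrist picture: row of the top edge of the white foot (rear edge), column 256"""
    s=readout.observe();p,C=shot('wrist');h=cv2.cvtColor(p['image'],cv2.COLOR_BGR2HSV)
    col=h[:,246:267].astype(int);w=(np.median(col[:,:,2],1)>140)&(np.median(col[:,:,1],1)<50)
    r=np.flatnonzero(w[100:280])+100
    ths=np.radians(np.arange(-10,50,1.));pr=np.array([w2pix(p,C,pose(s,t,g)([[-.06,0,.004],[-.051,0,.004],[-.051,0,.064]]))[:,1] for t in ths])
    i=np.argmin(abs(pr[:,0]-r[0])) if len(r) else None
    if dbg: print(r, [(int(np.degrees(t).round()),*x.round(1)) for t,x in zip(ths,pr)][::4])
    print('tilt',None if i is None else np.degrees(ths[i]).round(),'row',r[:1]);cv2.imwrite('pics/wl.png',p['image'])
E
python3 - <<'E'
from h import *
tilt(dbg=True)
E
```

```text
[208 209 210 211 212 213 214 215 216 217 218 219 220 221 222 223 224 225
 226] [(-10, np.float64(221.5), np.float64(237.1), np.float64(277.4)), (-6, np.float64(217.7), np.float64(233.1), np.float64(282.0)), (-2, np.float64(214.1), np.float64(229.3), np.float64(286.5)), (2, np.float64(210.6), np.float64(225.5), np.float64(291.0)), (6, np.float64(207.3), np.float64(221.9), np.float64(295.3)), (10, np.float64(204.2), np.float64(218.5), np.float64(299.4)), (14, np.float64(201.4), np.float64(215.2), np.float64(303.3)), (18, np.float64(198.7), np.float64(212.1), np.float64(307.0)), (22, np.float64(196.3), np.float64(209.1), np.float64(310.4)), (26, np.float64(194.1), np.float64(206.4), np.float64(313.5)), (30, np.float64(192.2), np.float64(203.9), np.float64(316.4)), (34, np.float64(190.6), np.float64(201.5), np.float64(318.9)), (38, np.float64(189.4), np.float64(199.5), np.float64(321.2)), (42, np.float64(188.5), np.float64(197.7), np.float64(323.1)), (46, np.float64(187.9), np.float64(196.2), np.float64(324.6))]
tilt 5.0 row [208]
```

The foot hangs nearly level because friction holds it. I can tilt it by levering the nose end against the plinth's end face. First I'll look at the plinth and stud from above with the wrist camera.

```bash
python3 -m creep '[[0,0,-0.027,-0.126,0],[0,0,-0.027,-0.126,0],[0,0,-0.027,-0.126,0],[0,0,-0.027,-0.126,0],[0,0,-0.027,-0.127,0],[-0.015,0.02,0,0,0],[-0.028,0.038,0,0,0],[-0.028,0.038,0,0,0],[-0.028,0.038,0,0,0]]' 8
python3 -m creep '[[-0.028,0.038,0,0,0],[-0.028,0.038,0,0,0],[-0.028,0.038,0,0,0],[-0.028,0.038,0,0,0],[-0.028,0.038,0,0,0],[-0.015,0.02,0,0,0],[0,0,0,0,0],[0,0,0,0,0]]' 8
python3 - <<'E'
from h import *
st();togo([.69,.215,.32],np.radians(105.4));tilt()
E
```

```text
clock: 6.05
position: [0.5963, -0.027, 0.3195]
ee_rot: [0.417, -3.112, -0.0]
force: [0.3, -0.6, -2.1]
width: 0.482
gripper_force: 8.0
clock: 6.85
position: [0.69, 0.2152, 0.3186]
ee_rot: [0.419, -3.111, 0.002]
force: [-0.9, -1.5, -2.1]
width: 0.478
gripper_force: 8.0
6.85 [0.69   0.2152 0.3186] [ 4.1940e-01 -3.1106e+00  1.7000e-03] [-0.92 -1.47 -2.14] [0.01 0.08 0.02] 0.47790644204740995 7.999699115753174 [-0.49   0.589  0.202  1.262 -0.115  1.304  1.549]
d tool [ 0.0001 -0.0002 -0.0014] turn -0.0007 M [[-0.96, -0.26, -0.0], [-0.26, 0.96, -0.0], [0.0, -0.0, -1.0]]
tilt 3.0 row [210]
```

View pics/wl.png

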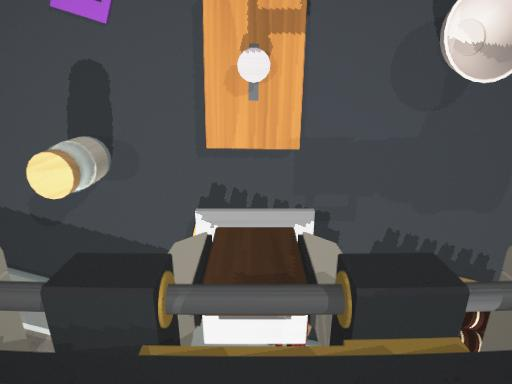

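The wrist view shows the plinth with its +x end at row 149 and its sides at columns 205–302. The groove runs over rows 43–100 at column 253, and the round head is at (254,65). I'll convert these to positions.

Run:
```python
from h import *
p,C=shot('wrist');im=p['image'];h=cv2.cvtColor(im,cv2.COLOR_BGR2HSV)
m=cv2.inRange(h,(5,90,90),(25,255,255));m[:,:200]=0;m[:,312:]=0;m[165:]=0
E=[]
for r in (80,110,140):
    c=np.flatnonzero(m[r]);E.append((r,c[0],c[-1]))
ends=[(c,np.flatnonzero(m[:,c])[-1]+1) for c in (215,235,250,270,290)]
print(E,ends)
L=pix2w(p,C,[(e[1],e[0]) for e in E],.02);Rr=pix2w(p,C,[(e[2]+1,e[0]) for e in E],.02);N=pix2w(p,C,ends,.02)
print('L',L[:,:2].round(4).tolist(),'R',Rr[:,:2].round(4).tolist(),'N',N[:,:2].round(4).tolist())
mid=(L+Rr)/2;d=mid[0]-mid[2];
yaw=[np.degrees(np.arctan2(*(-(x[0]-x[2])[1::-1]))) for x in (L,Rr,mid)]+[np.degrees(np.arctan2(*((N[-1]-N[0])[1::-1])))];print('yaws',yaw)
y=np.radians(np.mean(yaw[:2]));ex=np.array([np.cos(y),np.sin(y)]);ey=np.array([-ex[1],ex[0]])
w=cv2.inRange(h,(0,0,150),(180,60,255));w[:,:225]=0;w[:,285:]=0;w[100:]=0
c=max(cv2.findContours(w,0,1)[0],key=cv2.contourArea);(u,r)=cv2.minEnclosingCircle(c);print('head px',u,r)
H=pix2w(p,C,[u],.04)[0,:2];hc=pix2w(p,C,c.reshape(-1,2),.04)[:,:2]@np.c_[ex,ey];print('head',H,'size',np.ptp(hc,0))
end=(N[:,:2]@ex).mean();lat=(mid[:,:2]@ey).mean()
ctr=ex*(end-.085)+ey*lat;print('plinth centre',ctr,'width',((L-Rr)[:,:2]@ey),'head rel',(H-ctr)@ex,(H-ctr)@ey)
g=pix2w(p,C,[(253,43),(253,100.5)],.02)[:,:2];print('groove rel',(g-ctr)@ex)
```

```text
[(80, np.int64(205), np.int64(304)), (110, np.int64(206), np.int64(302)), (140, np.int64(207), np.int64(300))] [(215, np.int64(149)), (235, np.int64(149)), (250, np.int64(149)), (270, np.int64(149)), (290, np.int64(150))]
L [[0.6199, 0.1372], [0.6514, 0.1457], [0.6843, 0.1544]] R [[0.5908, 0.2439], [0.6225, 0.2515], [0.6556, 0.2596]] N [[0.6922, 0.1659], [0.686, 0.1884], [0.6814, 0.2053], [0.6753, 0.2278], [0.6702, 0.2507]]
yaws [np.float64(14.979419480671691), np.float64(13.615164683893738), np.float64(14.29719888580096), np.float64(104.50493399442246)]
head px (254.85577392578125, 64.73076629638672) 17.50385856628418
head [0.59109632 0.18648775] size [0.03374034 0.03424628]
plinth centre [0.59812154 0.18870243] width [-0.11056051 -0.10973575 -0.10897248] head rel -0.007354556394737492 -0.00041118299214564934
groove rel [-0.03071847  0.02972753]
```

```bash
python3 -m creep '[[0.02,0,0.005,0.017,0],[0.045,0,0.02,0,0],[0.045,0,0.02,0,0],[0.045,0,0.02,0,0],[0.045,0,0.02,0,0],[0.045,0,0.02,0,0],[0.025,0,0.02,0,0],[0,0,0,0,0]]' 8
python3 - <<'E'
from h import *
st();togo([.4285,.1455,.096],np.radians(104.4));tilt()
E
```

```text
clock: 7.75
position: [0.4237, 0.1447, 0.1939]
ee_rot: [0.388, -3.111, 0.003]
force: [0.5, -0.5, -1.4]
width: 0.477
gripper_force: 8.0
7.75 [0.4237 0.1447 0.1939] [ 3.8840e-01 -3.1112e+00  2.5000e-03] [ 0.53 -0.47 -1.36] [ 0.02  0.02 -0.  ] 0.4774346419870345 7.999989241361618 [-0.583  0.273  0.164  2.116 -0.064  0.763  1.441]
d tool [-0.0055 -0.0004  0.0978] turn -0.0029 M [[-0.97, -0.25, -0.01], [-0.25, 0.97, -0.0], [0.01, -0.0, -1.0]]
tilt 6.0 row [208]
```

```bash
python3 -m creep '[[-0.005,0,0.02,0,0],[0,0,0.035,0,0],[0,0,0.029,0,0],[0,0,0.01,0,0],[-0.003,0,0,0,0],[-0.003,0,0,0,0],[-0.002,0,0,0,0]]' 4
python3 -m creep '[[-0.002,0,0,0,0],[-0.002,0,0,0,0]]' 4
python3 - <<'E'
from h import *
st();tilt()
E
```

```text
clock: 8.5
position: [0.4415, 0.1508, 0.1028]
ee_rot: [0.391, -3.117, 0.0]
force: [-5.6, -2.0, 0.8]
width: 0.476
gripper_force: 4.0
clock: 8.7
position: [0.445, 0.1518, 0.1029]
ee_rot: [0.392, -3.116, -0.0]
force: [-5.1, -2.3, 2.1]
width: 0.478
gripper_force: 4.0
8.7 [0.445  0.1518 0.1029] [ 3.9160e-01 -3.1164e+00 -2.0000e-04] [-5.13 -2.32  2.14] [-0.37  1.17  0.04] 0.4783876931926648 3.9987869560718536 [-0.544  0.456  0.132  2.148 -0.113  0.544  1.492]
tilt 18.0 row [199]
```

```bash
python3 -m creep '[[-0.002,0,-0.003,0,0],[-0.002,0,-0.002,0,0],[-0.002,0,-0.002,0,0],[-0.002,0,-0.002,0,0]]' 4
python3 - <<'E'
from h import *
st();tilt()
E
```

```text
clock: 9.15
position: [0.4535, 0.1542, 0.1113]
ee_rot: [-0.392, 3.116, 0.0]
force: [-2.6, -0.5, 0.2]
width: 0.474
gripper_force: 4.0
9.15 [0.4535 0.1542 0.1113] [-3.9180e-01  3.1163e+00  4.0000e-04] [-2.57 -0.5   0.15] [-0.23  0.56  0.  ] 0.47384937009855593 3.9991244673728943 [-0.544  0.45   0.137  2.123 -0.109  0.574  1.492]
tilt 49.0 row [187]
```

```bash
python3 -m creep '[[0.005,0,-0.005,0,0],[0,0,-0.04,0,0],[0,0,-0.04,0,0],[0,0,0,0,0],[0,0,0,0,0]]' 6
python3 - <<'E'
from h import *
st();tilt(dbg=True)
s=readout.observe();p,C=shot('wrist');im=p['image'].copy()
q,D=shot('scene');f=q['image'].copy()
for t,c in((28,(0,255,0)),(40,(0,0,255))):
    F=pose(s,np.radians(t),.039)
    for o in ([[-.051,-.022,.064],[-.051,.022,.064],[-.039,.022,.064],[-.039,-.022,.064]],[[-.06,-.033,.004],[-.06,.033,.004],[.0345,.033,.004],[.0345,-.033,.004]]):
        cv2.polylines(im,[w2pix(p,C,F(o)).astype(int)],True,c,1);
        uv=w2pix(q,D,F(o))
        if t==40:cen=uv.mean(0).astype(int)
c=cv2.resize(f[cen[1]-50:cen[1]+50,cen[0]-40:cen[0]+40],(288,360),interpolation=2)
o=np.zeros((384,800,3),np.uint8);o[:,:512]=im;o[:360,512:]=c;cv2.imwrite('pics/v3.png',o)
E
```

```text
clock: 9.7
position: [0.4488, 0.1533, 0.1967]
ee_rot: [-0.392, 3.114, 0.002]
force: [-1.0, -0.3, -2.6]
width: 0.479
gripper_force: 6.0
9.7 [0.4488 0.1533 0.1967] [-3.9190e-01  3.1139e+00  2.0000e-03] [-0.98 -0.28 -2.55] [0.03 0.07 0.01] 0.47949703479612604 5.999916717410088 [-0.578  0.304  0.17   2.061 -0.073  0.779  1.457]
[186 187 188 189 190 191 192 193 194 195 196 197 198 199 200 201 202 203
 204 205 206] [(-10, np.float64(221.5), np.float64(237.1), np.float64(278.3)), (-6, np.float64(217.8), np.float64(233.1), np.float64(282.9)), (-2, np.float64(214.1), np.float64(229.3), np.float64(287.4)), (2, np.float64(210.7), np.float64(225.6), np.float64(291.8)), (6, np.float64(207.4), np.float64(222.0), np.float64(296.1)), (10, np.float64(204.4), np.float64(218.6), np.float64(300.2)), (14, np.float64(201.5), np.float64(215.3), np.float64(304.1)), (18, np.float64(198.9), np.float64(212.2), np.float64(307.7)), (22, np.float64(196.5), np.float64(209.3), np.float64(311.1)), (26, np.float64(194.3), np.float64(206.5), np.float64(314.2)), (30, np.float64(192.5), np.float64(204.0), np.float64(317.0)), (34, np.float64(190.9), np.float64(201.8), np.float64(319.6)), (38, np.float64(189.7), np.float64(199.7), np.float64(321.8)), (42, np.float64(188.8), np.float64(197.9), np.float64(323.6)), (46, np.float64(188.3), np.float64(196.5), np.float64(325.2))]
tilt 49.0 row [186]
```

View pics/v3.png

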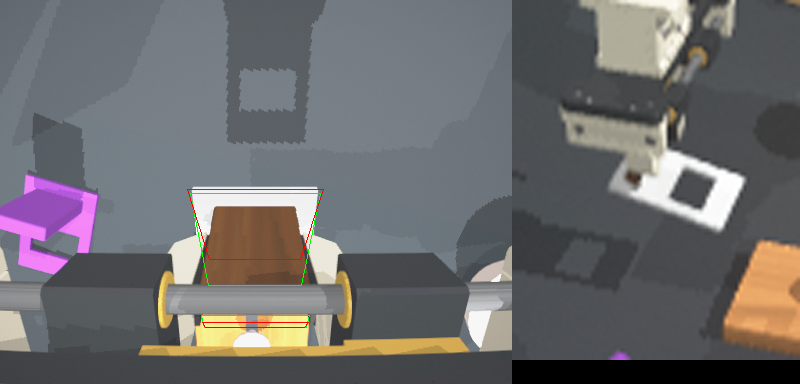

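Run:
```python
from h import *
s=readout.observe();p,C=shot('wrist')
cv2.imwrite('pics/wc.png',cv2.resize(p['image'][175:275,170:340],(765,450),interpolation=2))
for g in(.036,.039,.042):
  for t in range(18,37,3):
    print(g,t,w2pix(p,C,pose(s,np.radians(t),g)([[-.06,.033,0],[-.06,-.033,0],[-.06,0,.004],[-.051,.022,.004],[-.051,-.022,.004]])).round(1).tolist())
```

```text
0.036 18 [[317.7, 197.9], [192.6, 197.9], [255.2, 202.5], [296.5, 216.0], [213.9, 215.9]]
0.036 21 [[318.4, 196.0], [192.0, 196.0], [255.2, 200.9], [296.8, 214.0], [213.6, 213.9]]
0.036 24 [[319.0, 194.2], [191.3, 194.2], [255.2, 199.5], [297.1, 212.1], [213.3, 212.0]]
0.036 27 [[319.7, 192.6], [190.7, 192.6], [255.2, 198.2], [297.4, 210.3], [213.0, 210.3]]
0.036 30 [[320.5, 191.2], [190.0, 191.1], [255.2, 197.1], [297.8, 208.6], [212.6, 208.6]]
0.036 33 [[321.2, 189.9], [189.2, 189.8], [255.2, 196.1], [298.1, 207.1], [212.3, 207.1]]
0.036 36 [[322.0, 188.8], [188.5, 188.7], [255.2, 195.3], [298.5, 205.7], [211.9, 205.7]]
0.039 18 [[316.9, 194.6], [193.4, 194.5], [255.2, 199.0], [295.9, 212.4], [214.4, 212.4]]
0.039 21 [[317.5, 192.4], [192.8, 192.4], [255.2, 197.2], [296.2, 210.2], [214.1, 210.2]]
0.039 24 [[318.2, 190.4], [192.1, 190.4], [255.2, 195.5], [296.5, 208.1], [213.8, 208.0]]
0.039 27 [[318.9, 188.5], [191.4, 188.5], [255.2, 194.0], [296.9, 206.1], [213.5, 206.0]]
0.039 30 [[319.7, 186.9], [190.7, 186.8], [255.2, 192.6], [297.3, 204.2], [213.1, 204.2]]
0.039 33 [[320.5, 185.3], [189.9, 185.3], [255.2, 191.4], [297.7, 202.5], [212.7, 202.4]]
0.039 36 [[321.3, 184.0], [189.2, 183.9], [255.2, 190.4], [298.1, 200.9], [212.3, 200.8]]
0.042 18 [[316.1, 191.3], [194.2, 191.3], [255.2, 195.7], [295.4, 208.9], [214.9, 208.9]]
0.042 21 [[316.7, 188.9], [193.6, 188.9], [255.2, 193.6], [295.7, 206.5], [214.6, 206.5]]
0.042 24 [[317.4, 186.7], [192.9, 186.6], [255.2, 191.7], [296.0, 204.2], [214.3, 204.1]]
0.042 27 [[318.2, 184.6], [192.2, 184.5], [255.2, 189.9], [296.4, 202.0], [213.9, 201.9]]
0.042 30 [[318.9, 182.6], [191.4, 182.6], [255.2, 188.3], [296.8, 199.9], [213.6, 199.8]]
0.042 33 [[319.7, 180.9], [190.7, 180.8], [255.2, 186.8], [297.2, 197.9], [213.2, 197.9]]
0.042 36 [[320.6, 179.3], [189.8, 179.2], [255.2, 185.5], [297.6, 196.1], [212.8, 196.1]]
```

View pics/wc.png

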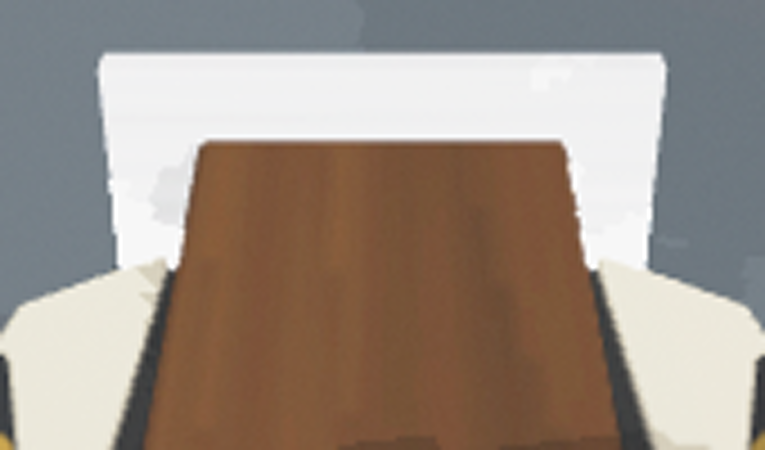

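```bash
cat > fit.py <<'E'
from h import *
from scipy.optimize import least_squares
def fit(show=False):
    s=readout.observe();q,D=shot('scene');F=pose(s,.4,.039)
    cen=w2pix(q,D,F([[0,0,0]]))[0].astype(int)
    B=12; x0,y0=cen-[26,26]; big=cv2.resize(q['image'][y0:y0+60,x0:x0+60],None,fx=B,fy=B,interpolation=cv2.INTER_CUBIC)
    h=cv2.cvtColor(big,cv2.COLOR_BGR2HSV);m=cv2.inRange(h,(0,0,165),(180,45,255))
    if show: cv2.imwrite('pics/fit.png',big)
    def poly(P):
        return ((w2pix(q,D,P)-[x0,y0]+.5)*B-.5).astype(np.int32)
    # render region x>-.035 only, compare masks there with a margin
    def cost(v,ret=False):
        th,g,dx=v;F=pose(s,th,g);ex=(F([[1,0,0]])-F([[0,0,0]]))[0];ex[2]=0;ex/=np.linalg.norm(ex)
        f=lambda o:F(o)+ex*dx
        r=np.zeros(m.shape,np.uint8);a=-.022
        for z in(0,.004): cv2.fillPoly(r,[poly(f([[a,-.033,z],[a,.033,z],[.0345,.033,z],[.0345,-.033,z]]))],255)
        hole=np.zeros_like(r)+255
        for z in(0,.004):
            k=np.zeros_like(r);cv2.fillPoly(k,[poly(f([[-.0145,-.023,z],[-.0145,.023,z],[.0145,.023,z],[.0145,-.023,z]]))],255);hole&=k
        r&=~hole
        roi=np.zeros_like(r);cv2.fillPoly(roi,[poly(f([[a,-.045,.002],[a,.045,.002],[.047,.045,.002],[.047,-.045,.002]]))],255)
        return ((r!=m)&(roi>0)).sum()/B/B
    best=sorted((cost((np.radians(t),g,dx)),t,g,dx) for t in range(10,44,2) for g in(.035,.039,.043) for dx in(-.006,-.003,0,.003))
    print(*[tuple(np.round(b,3)) for b in best[:8]],sep='\n');return best[0]
if __name__=='__main__': fit(True)
E
python3 fit.py
```

```text
(np.float64(20.743), np.float64(14.0), np.float64(0.039), np.float64(-0.006))
(np.float64(21.09), np.float64(18.0), np.float64(0.035), np.float64(-0.003))
(np.float64(24.819), np.float64(12.0), np.float64(0.039), np.float64(-0.006))
(np.float64(36.125), np.float64(16.0), np.float64(0.035), np.float64(-0.006))
(np.float64(37.931), np.float64(20.0), np.float64(0.035), np.float64(-0.003))
(np.float64(44.951), np.float64(14.0), np.float64(0.039), np.float64(-0.003))
(np.float64(45.806), np.float64(20.0), np.float64(0.035), np.float64(0.0))
(np.float64(46.708), np.float64(16.0), np.float64(0.035), np.float64(-0.003))
```

View pics/fit.png

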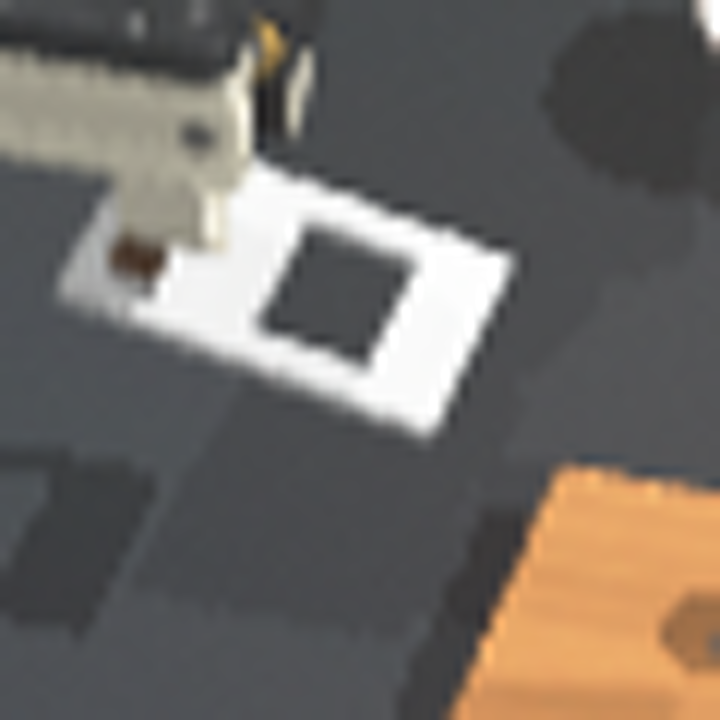

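The scene crop shows the foot tilted, with nose corners at crop (515,258) and (432,437). The mask fit gives only about 16°, with the block shifted back a few mm in the pads. I'll refine it by fitting points from both cameras together.

```bash
cat > fit2.py <<'E'
from h import *
from scipy.optimize import least_squares
def fit2(spts,wpts):
    """spts/wpts: list of (holder pt, pixel); free: tilt, g, dx, yaw-ish none"""
    s=readout.observe();q,D=shot('scene');p,C=shot('wrist')
    A=[a for a,_ in spts];a=np.array([b for _,b in spts],float);B=[a_ for a_,_ in wpts];b=np.array([x for _,x in wpts],float)
    def res(v,raw=False):
        F=pose(s,v[0],v[1]);ex=-R.from_rotvec(s['ee_rot']).as_matrix()[:,0]
        r1=w2pix(q,D,F(A)+ex*v[2])-a-v[3:5] if len(A) else np.zeros((0,2));r2=w2pix(p,C,F(B)+ex*v[2])-b if len(B) else np.zeros((0,2))
        return np.r_[r1.ravel()/.5,r2.ravel()/1.5,v[3:5]/1.]
    o=least_squares(res,[.3,.039,0,0,0],x_scale=[.1,.003,.003,1,1],loss='soft_l1')
    print('tilt %.1f g %.4f dx %.4f'%(np.degrees(o.x[0]),o.x[1],o.x[2]),o.x[3:].round(2),'res',res(o.x).round(1))
    return o.x
E
python3 - <<'E'
from fit2 import *
s=readout.observe();q,D=shot('scene');cen=w2pix(q,D,pose(s,.4,.039)([[0,0,0]]))[0].astype(int);o=cen-26
f=lambda u,v:np.array([u,v])/12+o
z=.004
S=[((.0345,.033,z),f(515,258)),((.0345,-.033,z),f(435,432)),((.0145,.023,z),f(413,262)),((-.0145,.023,z),f(308,226)),((-.0145,-.023,z),f(262,325)),((-.06,-.033,z),f(58,290))]
W=[((-.051,.022,z),(295.8,206.5)),((-.051,-.022,z),(214.4,206.5)),((-.06,.033,z),(317.8,188)),((-.06,-.033,z),(192,188))]
fit2(S,W);fit2(S,[]);fit2([],W)
E
```

```text
tilt 12.9 g 0.0394 dx -0.0065 [-0.38 -0.84] res [-0.4  0.9 -0.1 -0.5  1.7 -0.5  0.5 -1.4 -1.7  1.1 -0.1  0.   0.  -1.3
  0.1 -1.3 -0.1  1.4  0.5  1.4 -0.4 -0.8]
tilt 12.9 g 0.0427 dx -0.0048 [0.03 0.01] res [-0.4  0.9 -0.1 -0.4  1.7 -0.4  0.5 -1.3 -1.6  1.2  0.   0.1  0.   0. ]
tilt -12.4 g 0.0325 dx -0.0214 [0. 0.] res [ 0.6 -0.5 -0.6 -0.5 -0.1  0.5  0.4  0.5  0.   0. ]
```

```bash
python3 -m creep '[[0,0,0.03,0,0],[0,0,0.04,0,0],[0,0,0.02,0,0],[-0.003,0,0,0,0],[-0.002,0,0,0,0],[-0.0015,0,-0.001,0,0],[0,0,0,0,0]]' 3
python3 -m creep '[[-0.002,0,-0.002,0,0],[-0.002,0,-0.002,0,0],[-0.002,0,-0.002,0,0],[-0.002,0,-0.002,0,0]]' 3
python3 -m creep '[[-0.002,0,-0.002,0,0],[-0.002,0,-0.002,0,0],[-0.002,0,-0.0015,0,0]]' 3
python3 -m creep '[[-0.002,0,-0.0015,0,0],[-0.002,0,-0.0015,0,0],[-0.002,0,-0.0015,0,0]]' 3
cat > look.py <<'E'
from fit2 import *
import sys
st();s=readout.observe();q,D=shot('scene');p,C=shot('wrist');cen=w2pix(q,D,pose(s,.4,.039)([[0,0,0]]))[0].astype(int);o=cen-[26,30];print('origin',o)
c=cv2.resize(q['image'][o[1]:o[1]+60,o[0]:o[0]+55],None,fx=7,fy=7,interpolation=2)
w=cv2.resize(p['image'][170:280,170:340],None,fx=2.4,fy=2.4,interpolation=2)
v=np.zeros((420,800,3),np.uint8);v[:,:385]=c;v[:264,392:]=w;cv2.imwrite(sys.argv[1],v)
E
python3 look.py pics/v4.png
```

```text
clock: 11.0
position: [0.4555, 0.1547, 0.108]
ee_rot: [-0.391, 3.115, 0.001]
force: [-0.2, -0.2, -2.1]
width: 0.476
gripper_force: 3.0
clock: 11.4
position: [0.4625, 0.1565, 0.1151]
ee_rot: [-0.392, 3.117, 0.0]
force: [0.4, -0.3, -2.4]
width: 0.48
gripper_force: 3.0
clock: 11.7
position: [0.4683, 0.158, 0.1204]
ee_rot: [-0.392, 3.117, 0.0]
force: [-0.8, -0.2, -1.2]
width: 0.482
gripper_force: 3.0
clock: 12.0
position: [0.474, 0.1594, 0.1248]
ee_rot: [0.392, -3.117, 0.0]
force: [-0.2, -0.3, -1.7]
width: 0.48
gripper_force: 3.0
12.0 [0.474  0.1594 0.1248] [ 0.3919 -3.117   0.    ] [-0.23 -0.3  -1.74] [0.08 0.1  0.03] 0.47953538678812074 2.9999546706676483 [-0.544  0.452  0.148  2.064 -0.109  0.633  1.499]
origin [238 115]
```

View pics/v4.png

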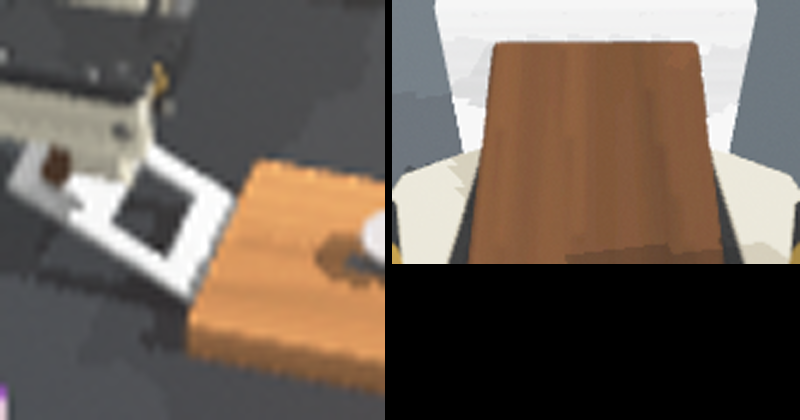

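Contact forces stayed low and the nose is against the plinth end. Scene crop: eye corners (148,168), (194,203), (170,258) and (115,215), rear corner (10,188). Wrist crop: block base corners (495,43) and (697,43).

Run:
```python
from fit2 import *
o=np.array([238,115]);f=lambda u,v:np.array([u,v])/7+o;z=.004
w=lambda u,v:np.array([u-392,v])/2.4+170
S=[((.0145,.023,z),f(194,203)),((-.0145,.023,z),f(148,168)),((-.0145,-.023,z),f(115,215)),((.0145,-.023,z-.002),f(170,258)),((-.06,-.033,z),f(10,188))]
W=[((-.051,.022,z),w(697,43)),((-.051,-.022,z),w(495,43))]
x=fit2(S,W);x2=fit2(S,[])
s=readout.observe()
for v in(x,x2):
    ex=-R.from_rotvec(s['ee_rot']).as_matrix()[:,0];n=pose(s,v[0],v[1])([[.0345,0,0],[.0345,0,.004]])+ex*v[2]
    print('nose',n.round(4).tolist(),'plinth x',((n[:,:2]-[.598,.189])@[.9686,.2487]).round(4))
```

```text
tilt 27.3 g 0.0425 dx -0.0075 [-0.04 -0.24] res [ 2.4 -2.2 -0.9 -2.1 -0.7  3.7 -0.1  2.2  0.5 -0.2 -0.1  0.   0.4 -0.
 -0.  -0.2]
tilt 27.3 g 0.0435 dx -0.0068 [-0.03  0.  ] res [ 2.4 -2.2 -0.9 -2.  -0.7  3.8 -0.1  2.3  0.5 -0.1 -0.   0. ]
nose [[0.5161, 0.1702, 0.0035], [0.5179, 0.1706, 0.0071]] plinth x [-0.084  -0.0821]
nose [[0.5165, 0.1703, 0.0026], [0.5183, 0.1707, 0.0062]] plinth x [-0.0836 -0.0818]
```

```bash
python3 -m creep '[[-0.0015,0,-0.001,0,0],[0,0,0,0,0]]' 3
python3 - <<'E'
from h import *
st();s=readout.observe();print('plinth xy',(s['position'][:2]-np.array([.598,.189]))@np.array([[.9686,-.2487],[.2487,.9686]]))
E
python3 -m creep '[[0.003,0,-0.003,0,0],[0.002,0,-0.02,0,0],[0,0,-0.03,0,0],[0,0,-0.025,0,0],[0,0,0,0,0]]' 12
python3 look.py pics/v5.png
```

```text
clock: 12.5
position: [0.4755, 0.1598, 0.1258]
ee_rot: [-0.392, 3.117, 0.0]
force: [-0.8, -0.1, -1.7]
width: 0.48
gripper_force: 3.0
12.5 [0.4755 0.1598 0.1258] [-3.9180e-01  3.1169e+00  1.0000e-04] [-0.79 -0.09 -1.74] [-0.02  0.13  0.06] 0.4801150643467589 2.9998910799622536 [-0.543  0.453  0.149  2.06  -0.109  0.637  1.499]
plinth xy [-0.12594684  0.00215097]
clock: 13.0
position: [0.4719, 0.159, 0.2069]
ee_rot: [-0.391, 3.112, 0.003]
force: [0.4, -0.1, -1.7]
width: 0.481
gripper_force: 12.0
13.0 [0.4719 0.159  0.2069] [-3.9090e-01  3.1117e+00  3.0000e-03] [ 0.39 -0.14 -1.67] [ 0.08 -0.02  0.07] 0.48139668199063135 11.999887526035309 [-0.571  0.323  0.176  1.999 -0.077  0.82   1.468]
origin [237  93]
```

View pics/v5.png

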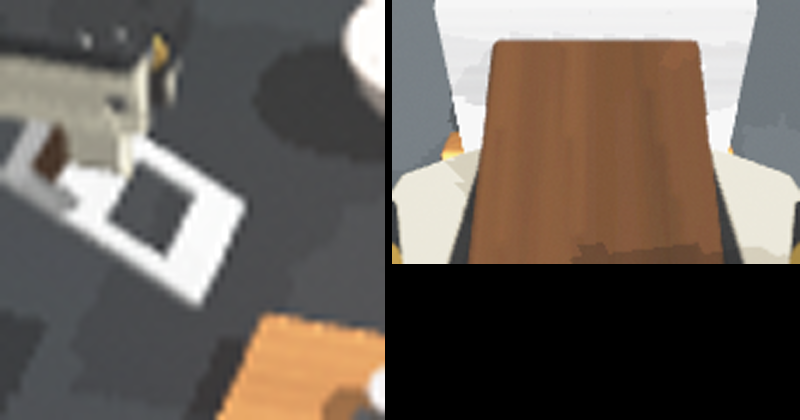

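The foot now hangs steeply and free of the plinth. In the crop, the nose corners are at (246,205) and (202,305), and the eye corners at (145,155), (196,192), (168,254) and (110,215). I'll fit the tilt and work out the tool position for the touchdown, putting the nose tip 40 mm to +x of the stud.

Run:
```python
from fit2 import *
o=np.array([237,93]);f=lambda u,v:np.array([u,v])/7+o;z=.004
w=lambda u,v:np.array([u-392,v])/2.4+170
S=[((.0345,.033,z),f(245,205)),((.0345,-.033,.002),f(201,304)),((.0145,.023,z),f(196,192)),((-.0145,.023,z),f(146,157)),((-.0145,-.023,z),f(110,214)),((.0145,-.023,z-.002),f(168,255))]
W=[((-.051,.022,z),w(697,41)),((-.051,-.022,z),w(495,41))]
s=readout.observe();M=R.from_rotvec(s['ee_rot']).as_matrix();ex=-M[:,0];ctr=np.array([.598,.189])
for v in(fit2(S,W),fit2(S,[])):
    n=pose(s,v[0],v[1])([[.0345,0,0],[.0145,0,0],[-.0145,0,0],[-.06,0,0]])+ex*v[2]
    print('rel TCP: along',((n-s['position'])@ex).round(4),'z',(n-s['position'])[:,2].round(4))
rel=(s['position'][:2]-ctr)@np.array([[.9686,-.2487],[.2487,.9686]]);print('TCP plinth',rel)
print('yaw ex',np.degrees(np.arctan2(ex[1],ex[0])))
```

```text
tilt 30.2 g 0.0408 dx -0.0086 [-1.34  0.94] res [ 0.8 -0.4 -0.2 -0.1  1.4 -0.1 -1.  -1.2 -0.5  1.5 -0.5  1.9  0.5  0.1
 -0.2  0.1 -1.3  0.9]
tilt 33.0 g 0.0321 dx -0.0052 [0.01 0.03] res [ 0.5 -0.2 -0.5  0.1  1.5 -0.4 -0.5 -2.1  0.1  0.6 -0.5  1.6  0.   0. ]
rel TCP: along [ 0.0395  0.0223 -0.0028 -0.0421] z [-0.1223 -0.1122 -0.0976 -0.0748]
rel TCP: along [ 0.0439  0.0272  0.0028 -0.0353] z [-0.1172 -0.1063 -0.0905 -0.0658]
TCP plinth [-0.13111296  0.00221197]
yaw ex 14.333325990442155
```

```bash
python3 -m creep '[[-0.02,-0.0026,0,0,0],[-0.035,0,0,0,0],[-0.035,0,0,0,0],[-0.034,0,0,0,0],[0,0,0.02,0,0],[0,0,0.02,0,0],[0,0,0.01,0,0],[0,0,0,0,0]]' 6
python3 - <<'E'
from h import *
st();s=readout.observe();print('plinth xy',(s['position'][:2]-np.array([.598,.189]))@np.array([[.9686,-.2487],[.2487,.9686]]))
E
python3 look.py pics/v6.png
```

```text
clock: 14.1
position: [0.59, 0.1862, 0.1516]
ee_rot: [0.391, -3.113, 0.002]
force: [0.5, -0.4, -1.1]
width: 0.479
gripper_force: 6.0
14.1 [0.59   0.1862 0.1516] [ 3.9130e-01 -3.1131e+00  1.7000e-03] [ 0.53 -0.45 -1.06] [0.04 0.01 0.03] 0.47927517609843695 5.999969244003296 [-0.508  0.569  0.17   1.747 -0.123  0.84   1.539]
plinth xy [-0.00841708 -0.00072058]
14.1 [0.59   0.1862 0.1516] [ 3.9130e-01 -3.1131e+00  1.7000e-03] [ 0.53 -0.45 -1.06] [0.04 0.01 0.03] 0.47927517609843695 5.999969244003296 [-0.508  0.569  0.17   1.747 -0.123  0.84   1.539]
origin [277 116]
```

View pics/v6.png

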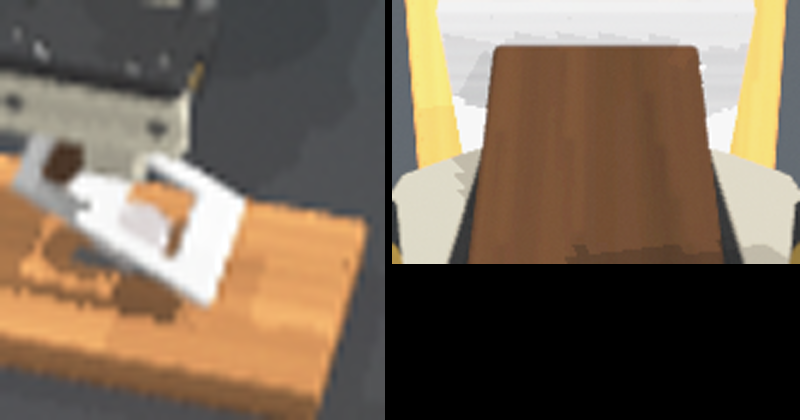

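The stud's head (145,215 in the crop) shows through the eye, which is where it should be. Next I'll lower gently and feel for the plinth.

```bash
python3 -m creep '[[0,0,0.003,0,0],[0,0,0.003,0,0],[0,0,0.001,0,0],[0,0,0,0,0]]' 5
python3 -m creep '[[0,0,0.001,0,0],[0,0,0,0,0]]' 5
python3 -m creep '[[0,0,0.001,0,0],[0,0,0,0,0]]' 5
python3 -m creep '[[0,0,0.001,0,0],[0,0,0,0,0]]' 5
```

```text
clock: 14.6
position: [0.5912, 0.1867, 0.1468]
ee_rot: [-0.392, 3.117, 0.0]
force: [0.5, 0.3, -1.6]
width: 0.477
gripper_force: 5.0
clock: 14.8
position: [0.5913, 0.1867, 0.1457]
ee_rot: [-0.392, 3.117, 0.0]
force: [0.5, -0.4, -1.1]
width: 0.479
gripper_force: 5.0
clock: 15.0
position: [0.5912, 0.1866, 0.1446]
ee_rot: [0.392, -3.117, 0.0]
force: [0.1, 0.6, -1.2]
width: 0.48
gripper_force: 5.0
clock: 15.2
position: [0.5912, 0.1867, 0.1436]
ee_rot: [0.392, -3.117, 0.0]
force: [0.1, -0.1, -1.8]
width: 0.478
gripper_force: 5.0
```

```bash
for i in 1; do :; done
python3 -m creep '[[0,0,0.001,0,0],[0,0,0,0,0]]' 5 | grep -E 'pos|force:'
python3 -m creep '[[0,0,0.0007,0,0],[0,0,0,0,0]]' 5 | grep -E 'pos|force:'
python3 -m creep '[[0,0,0.0007,0,0],[0,0,0,0,0]]' 5 | grep -E 'pos|force:'
python3 -m creep '[[0,0,0.0007,0,0],[0,0,0,0,0]]' 5| grep -E 'pos|force:'
```

```text
position: [0.5912, 0.1866, 0.1426]
force: [0.2, 0.1, -1.3]
gripper_force: 5.0
position: [0.5913, 0.1866, 0.142]
force: [-0.4, 0.3, -1.0]
gripper_force: 5.0
position: [0.5912, 0.1867, 0.1412]
force: [-0.5, 0.3, -0.9]
gripper_force: 5.0
position: [0.5912, 0.1867, 0.1405]
force: [0.2, -0.5, -1.8]
gripper_force: 5.0
```

```bash
cat >> h.py <<'E'
def base():
    """sub-pixel row where white foot turns to dark block, in wrist picture; and its side columns"""
    p,_=shot('wrist');v=cv2.cvtColor(p['image'],cv2.COLOR_BGR2HSV)[:,:,2].astype(float)
    a=v[165:215,240:272].mean(1);d=-np.diff(np.convolve(a,[.25,.5,.25],'same'))[2:-2];i=d.argmax()
    y0,y1,y2=d[i-1:i+2];r=165+2+i+.5+.5*(y0-y2)/(y0-2*y1+y2);print('base row %.2f'%r);return r
E
python3 - <<'E'
from h import *
base();st()
E
python3 -m creep '[[0,0,0.0008,0,0],[0,0,0,0,0]]' 5 | grep -E 'pos|force:'
python3 -m creep '[[0,0,0.0008,0,0],[0,0,0,0,0]]' 5 | grep -E 'pos|force:'
python3 - <<'E'
from h import *
base();st()
E
```

```text
base row 188.38
16.05 [0.5912 0.1867 0.1406] [ 0.3918 -3.117  -0.    ] [-0.04 -0.26 -0.6 ] [-0.    0.03 -0.  ] 0.47936912424418054 4.99996617436409 [-0.506  0.583  0.167  1.755 -0.126  0.814  1.542]
position: [0.5912, 0.1866, 0.1397]
force: [-0.5, -0.3, -1.5]
gripper_force: 5.0
position: [0.5912, 0.1866, 0.1389]
force: [0.3, -0.1, -1.7]
gripper_force: 5.0
base row 188.40
16.5 [0.5912 0.1866 0.1389] [ 3.9180e-01 -3.1169e+00  1.0000e-04] [ 0.31 -0.56 -2.08] [ 0.09 -0.02  0.01] 0.47720308840548875 4.999980479478836 [-0.505  0.585  0.167  1.756 -0.127  0.811  1.543]
```

```bash
python3 -m creep '[[0,0,0.0008,0,0],[0,0,0,0,0]]' 5 | grep -E 'pos|^force:'
python3 -m creep '[[0,0,0.0008,0,0],[0,0,0,0,0]]' 5 | grep -E 'pos|^force:'
python3 -c 'from h import *;base()'
python3 -m creep '[[0,0,0.0008,0,0],[0,0,0,0,0]]' 5 | grep -E 'pos|^force:'
python3 -m creep '[[0,0,0.0008,0,0],[0,0,0,0,0]]' 5 | grep -E 'pos|^force:'
python3 -c 'from h import *;base();st()'
```

```text
position: [0.5912, 0.1866, 0.1381]
force: [0.4, -0.7, -1.3]
position: [0.5912, 0.1866, 0.1375]
force: [-1.0, -0.4, -0.1]
base row 188.37
position: [0.591, 0.1866, 0.1369]
force: [-1.8, -0.8, 4.2]
position: [0.5909, 0.1866, 0.1361]
force: [-4.1, -0.7, 5.0]
base row 188.38
17.4 [0.5909 0.1866 0.1361] [ 3.9170e-01 -3.1165e+00 -2.0000e-04] [-4.32 -1.12  5.08] [-0.11  0.79  0.  ] 0.4736886471080144 4.999832510948181 [-0.505  0.589  0.166  1.758 -0.128  0.806  1.543]
```

Contact is at z≈0.1375, and the moment fits the nose tip touching rather than the head. I'll ease off about 1 mm, then draw to -x with a light grip.

```bash
python3 -m creep '[[0,0,-0.0012,0,0],[0.002,0,0,0,0],[0.002,0,0,0,0],[0.002,0,0,0,0],[0.002,0,0,0,0],[0.002,0,0,0,0],[0,0,0,0,0]]' 4 | grep -E 'pos|^force:'
python3 -m creep '[[0.001,0,0,0,0],[0.001,0,0,0,0],[0,0,0,0,0]]' 4 | grep -E 'pos|^force:'
python3 -c 'from h import *;base();st()'
```

```text
position: [0.5813, 0.1841, 0.137]
force: [0.2, -1.0, -1.6]
position: [0.5796, 0.1837, 0.137]
force: [-0.1, -0.3, -0.9]
base row 188.38
18.45 [0.5796 0.1837 0.1371] [-0.3918  3.117   0.    ] [-0.21  0.38 -1.81] [ 0.04  0.01 -0.  ] 0.48012433764691853 3.9999914914369583 [-0.509  0.572  0.166  1.789 -0.126  0.792  1.54 ]
```

```bash
python3 -m creep '[[0.0008,0,0,0,0],[0,0,0,0,0]]' 4 | grep -E 'pos|^force:'
python3 -m creep '[[0.0008,0,0,0,0],[0,0,0,0,0]]' 4 | grep -E 'pos|^force:'
python3 -m creep '[[0.0008,0,0,0,0],[0,0,0,0,0]]' 4 | grep -E 'pos|^force:'
python3 -m creep '[[0.0008,0,0,0,0],[0,0,0,0,0]]' 4 | grep -E 'pos|^force:'
```

```text
position: [0.5788, 0.1835, 0.137]
force: [-0.6, -0.2, -2.4]
position: [0.578, 0.1833, 0.137]
force: [0.0, -0.2, -1.1]
position: [0.5772, 0.1831, 0.137]
force: [-0.4, -0.2, -1.3]
position: [0.5765, 0.1829, 0.137]
force: [0.2, 0.6, -1.0]
```

```bash
python3 -m creep '[[0.0008,0,0,0,0],[0,0,0,0,0]]' 4 | grep -E 'pos|^force:'
python3 -m creep '[[0.0008,0,0,0,0],[0,0,0,0,0]]' 4 | grep -E 'pos|^force:'
```

```text
position: [0.5757, 0.1827, 0.137]
force: [0.8, -0.4, -0.1]
position: [0.5749, 0.1825, 0.137]
force: [-0.6, -0.4, -1.6]
```

```bash
python3 -m creep '[[0.0008,0,0,0,0],[0,0,0,0,0]]' 4 | grep -E 'pos|^force:'
python3 -m creep '[[0.0006,0,0,0,0],[0,0,0,0,0]]' 4 | grep -E 'pos|^force:'
```

```text
position: [0.5741, 0.1823, 0.137]
force: [0.5, -0.4, -1.7]
position: [0.5736, 0.1821, 0.137]
force: [0.6, 0.4, -2.5]
```

```bash
python3 -c 'from h import *;st()'; python3 -m creep '[[0.0008,0,0,0,0],[0,0,0,0,0]]' 4 | grep -E 'pos|^force:'
python3 -m creep '[[0.0006,0,0,0,0],[0,0,0,0,0]]' 4 | grep -E 'pos|^force:'
```

```text
20.05 [0.5736 0.1821 0.137 ] [ 0.3918 -3.117  -0.    ] [ 0.64  0.38 -2.48] [-0.02  0.02  0.05] 0.47587842050434126 3.9999613165855408 [-0.511  0.564  0.165  1.805 -0.125  0.783  1.539]
position: [0.5728, 0.1819, 0.137]
force: [-0.8, -0.2, -1.9]
position: [0.5722, 0.1818, 0.1371]
force: [-0.5, -0.1, -1.5]
```

```bash
python3 -m creep '[[0.0008,0,0,0,0],[0,0,0,0,0]]' 4 | grep -E 'pos|^force:'
python3 -m creep '[[0.0006,0,0,0,0],[0,0,0,0,0]]' 4 | grep -E 'pos|^force:'
```

```text
position: [0.5716, 0.1816, 0.1371]
force: [0.6, 0.3, -1.7]
position: [0.571, 0.1815, 0.1371]
force: [1.8, 0.5, -2.3]
```

```bash
python3 -m creep '[[0.0008,0,0,0,0],[0,0,0,0,0]]' 4 | grep -E 'pos|^force:'
python3 -m creep '[[0.0006,0,0,0,0],[0,0,0,0,0]]' 4 | grep -E 'pos|^force:'
python3 -c 'from h import *;base();st()'
```

```text
position: [0.5701, 0.1812, 0.137]
force: [0.8, 0.1, -1.9]
position: [0.5695, 0.1811, 0.137]
force: [0.4, -0.0, -2.4]
base row 189.98
21.3 [0.5695 0.1811 0.137 ] [ 0.3919 -3.117  -0.    ] [-0.24 -0.03 -2.06] [ 0.09 -0.13  0.03] 0.4772603994727824 3.999975621700287 [-0.512  0.558  0.165  1.815 -0.124  0.778  1.538]
```

The base row moved from 188.4 to 190, so the eye edge has met the stem at TCP ≈0.571 and the holder has started to pivot. I'll back off 1.2 mm, lower the nose to the plinth, then level along the computed arc.

```bash
python3 -m creep '[[-0.0012,0,0,0,0],[0,0,0.001,0,0],[0,0,0.001,0,0],[0,0,0,0,0]]' 3 | grep -E 'pos|^force:'
python3 -m creep '[[0,0,0.0007,0,0],[0,0,0,0,0]]' 3 | grep -E 'pos|^force:'
python3 -c 'from h import *;base();st()'
```

```text
position: [0.5705, 0.1814, 0.1349]
force: [-0.7, 0.2, -1.6]
position: [0.5705, 0.1814, 0.1344]
force: [-2.2, -0.8, 2.0]
base row 190.40
21.95 [0.5705 0.1813 0.1344] [ 0.3917 -3.1166 -0.    ] [-1.98 -0.45  2.43] [-0.05  0.48 -0.02] 0.4785702025211525 2.9999540001153946 [-0.511  0.563  0.164  1.814 -0.125  0.775  1.539]
```

```bash
python3 -m creep '[[0.001,0,0.0006,0,0],[0.001,0,0.0009,0,0],[0.001,0,0.0009,0,0]]' 3 | grep -E 'pos|^force:'
python3 -c 'from h import *;base();st()'
```

```text
position: [0.5677, 0.1807, 0.1319]
force: [-2.4, -0.9, 2.9]
base row 192.01
22.3 [0.5675 0.1806 0.1317] [ 3.9190e-01 -3.1167e+00  1.0000e-04] [-1.96  0.87  2.18] [-0.04  0.4   0.  ] 0.47770354624110795 3.0000343546271324 [-0.512  0.562  0.163  1.824 -0.126  0.765  1.539]
```

```bash
python3 -m creep '[[0.001,0,0.0009,0,0],[0.001,0,0.001,0,0],[0.001,0,0.001,0,0]]' 3 | grep -E 'pos|^force:'
python3 -c 'from h import *;base();st()'
```

```text
position: [0.5648, 0.1799, 0.1289]
force: [-1.7, -0.3, 2.9]
base row 194.45
22.65 [0.5646 0.1798 0.1287] [ 3.9180e-01 -3.1167e+00  1.0000e-04] [-2.65 -0.07  1.21] [-0.11  0.43  0.03] 0.47921350432720045 2.9999934509396553 [-0.512  0.563  0.162  1.834 -0.126  0.755  1.539]
```

```bash
python3 -m creep '[[0.0012,0,0.001,0,0],[0.0011,0,0.001,0,0],[0.0011,0,0.001,0,0],[0.0011,0,0.0011,0,0]]' 3 | grep -E 'pos|^force:'
python3 -c 'from h import *;base();st()'
```

```text
position: [0.5606, 0.1789, 0.1249]
force: [-0.7, -0.2, 0.9]
base row 197.84
23.1 [0.5604 0.1788 0.1246] [-3.919e-01  3.117e+00 -1.000e-04] [-0.98  0.24 -1.01] [0.06 0.04 0.03] 0.4808770924976268 2.99996729940176 [-0.512  0.563  0.161  1.848 -0.127  0.741  1.539]
```

```bash
python3 -m creep '[[0.0011,0,0.0012,0,0],[0.0011,0,0.0013,0,0],[0.0011,0,0.0013,0,0],[0.0011,0,0.0014,0,0]]' 3 | grep -E 'pos|^force:'
python3 -c 'from h import *;base();st()'
```

```text
position: [0.5562, 0.1777, 0.1196]
force: [-1.0, -0.6, 0.2]
base row 202.51
23.55 [0.556  0.1777 0.1194] [ 3.9200e-01 -3.1168e+00  1.0000e-04] [-0.59  0.35 -0.57] [ 0.07 -0.08  0.02] 0.4844237273688286 3.0000147968530655 [-0.513  0.564  0.159  1.863 -0.128  0.724  1.539]
```

```bash
python3 -m creep '[[0.001,0,0.0014,0,0],[0.001,0,0.0014,0,0],[0.001,0,0.0014,0,0],[0,0,0,0,0]]' 3 | grep -E 'pos|^force:'
python3 -c 'from h import *;base();st()'
```

```text
position: [0.5532, 0.1769, 0.1153]
force: [0.5, -0.7, -1.5]
base row 205.94
24.0 [0.5534 0.177  0.1154] [ 0.3918 -3.1171  0.    ] [-0.13  0.15 -1.27] [0.07 0.03 0.04] 0.477979024559617 2.99997691065073 [-0.512  0.566  0.157  1.873 -0.129  0.712  1.539]
```

```bash
python3 -m creep '[[0.0009,0,0.0014,0,0],[0.0008,0,0.0014,0,0],[0.0008,0,0.0014,0,0],[0,0,0,0,0]]' 3 | grep -E 'pos|^force:'
python3 -c 'from h import *;base();st()'
python3 -m creep '[[0.0003,0,0.001,0,0],[0,0,0,0,0]]' 3 | grep -E 'pos|^force:'
python3 -c 'from h import *;base();st()'
```

```text
position: [0.5508, 0.1763, 0.1111]
force: [-0.1, -0.7, -1.7]
base row 209.33
24.45 [0.5509 0.1764 0.1112] [ 3.9200e-01 -3.1169e+00  1.0000e-04] [ 0.38  0.03 -1.2 ] [0.06 0.02 0.01] 0.47831115488848885 2.9999999329447746 [-0.512  0.569  0.156  1.881 -0.13   0.7    1.54 ]
position: [0.5506, 0.1763, 0.1102]
force: [-0.5, 0.0, -1.5]
base row 209.78
24.7 [0.5507 0.1763 0.1103] [-3.919e-01  3.117e+00  1.000e-04] [-0.39 -0.7  -2.01] [0.06 0.06 0.02] 0.47817025188393186 2.99997478723526 [-0.512  0.57   0.155  1.883 -0.13   0.698  1.54 ]
```

```bash
python3 -m creep '[[0,0,0.001,0,0],[0,0,0,0,0]]' 3 | grep -E 'pos|^force:'
python3 -m creep '[[0,0,0.001,0,0],[0,0,0,0,0]]' 3 | grep -E 'pos|^force:'
python3 -c 'from h import *;base();st()'
```

```text
position: [0.5506, 0.1763, 0.1093]
force: [-1.2, -1.0, -0.4]
position: [0.5506, 0.1763, 0.1082]
force: [-0.6, 0.2, -0.7]
base row 210.97
25.15 [0.5507 0.1763 0.1083] [ 0.3918 -3.1171 -0.    ] [-0.02  0.53 -0.66] [0.07 0.14 0.01] 0.479049622510458 2.999977245926857 [-0.511  0.573  0.155  1.884 -0.131  0.694  1.541]
```

```bash
python3 -m creep '[[0,0,0.001,0,0],[0,0,0,0,0]]' 3 | grep -E 'pos|^force:'
python3 -m creep '[[0,0,0.001,0,0],[0,0,0,0,0]]' 3 | grep -E 'pos|^force:'
python3 -c 'from h import *;base();st()'
```

```text
position: [0.5507, 0.1763, 0.1072]
force: [-1.0, -0.1, -0.5]
position: [0.5507, 0.1763, 0.1062]
force: [-0.5, -0.1, -0.7]Traceback (most recent call last):
  File "<string>", line 1, in <module>
    from h import *;base();st()
                    ~~~~^^
  File "h.py", line 47, in base
    y0,y1,y2=d[i-1:i+2];r=165+2+i+.5+.5*(y0-y2)/(y0-2*y1+y2);print('base row %.2f'%r);return r
    ^^^^^^^^
ValueError: not enough values to unpack (expected 3, got 2)
```

```bash
sed -i 's/165:215/165:245/' h.py; python3 -c 'from h import *;base()'
python3 -m creep '[[0,0,0.001,0,0],[0,0,0,0,0]]' 3 | grep -E 'pos|^force:'
python3 -m creep '[[0,0,0.001,0,0],[0,0,0,0,0]]' 3 | grep -E 'pos|^force:'
python3 -c 'from h import *;base();st()'
```

```text
base row 212.57
position: [0.5507, 0.1763, 0.1052]
force: [-0.7, -0.5, -0.9]
position: [0.5509, 0.1763, 0.1045]
force: [-0.9, 0.2, 2.5]
base row 213.33
26.1 [0.5509 0.1764 0.1045] [-3.9180e-01  3.1165e+00  2.0000e-04] [-0.13 -0.55  2.7 ] [ 0.01  0.14 -0.03] 0.4778417240735886 3.000016026198864 [-0.51   0.579  0.153  1.886 -0.132  0.686  1.542]
```

The rear has landed at the height expected for a flat foot. Before letting go, I'll check tilt and position numerically in the scene camera.

Run:
```python
from h import *
s=readout.observe();q,D=shot('scene');im=q['image'];B=8
ctr=np.array([.598,.189]);ex=np.array([.9686,.2487,0]);ey=np.array([-.2487,.9686,0])
cen=w2pix(q,D,[*ctr,.02])[0].astype(int);x0,y0=cen-45
m=cv2.inRange(cv2.cvtColor(cv2.resize(im[y0:y0+90,x0:x0+90],None,fx=B,fy=B,interpolation=2),cv2.COLOR_BGR2HSV),(0,0,165),(180,45,255))
P=lambda X:((w2pix(q,D,X)-[x0,y0]+.5)*B).astype(np.int32)
def pl(e,th,pts):
    X=ex*np.cos(th)-np.array([0,0,np.sin(th)]);Z=ex*np.sin(th)+np.array([0,0,np.cos(th)])
    n=np.r_[ctr,.02]+ex*(e+.0345) # nose bottom on plinth
    return n+(np.array(pts,float)-[.0345,0,0])@np.array([X,ey,Z])
res=[]
for e in np.arange(-.03,.02,.002):
  for th in np.radians([0,3,6,10]):
    r=np.zeros_like(m)
    cv2.fillPoly(r,[P(pl(e,th,[[.0145,-.033,.004],[.0145,.033,.004],[.0345,.033,.004],[.0345,-.033,.004]]))],255)
    roi=cv2.dilate(r,np.ones((3*B,3*B)));k=P(pl(e,th,[[-.0145,-.023,.004],[-.0145,.023,.004],[.0145,.023,.004],[.0145,-.023,.004]]));h=np.zeros_like(m);cv2.fillPoly(h,[k],255)
    roi[h>0]=0
    # only beyond the nose side
    side=np.zeros_like(m);cv2.fillPoly(side,[P(pl(e,th,[[.0125,-.045,.004],[.0125,.045,.004],[.05,.045,.004],[.05,-.045,.004]]))],255)
    res.append((((r!=m)&(roi>0)&(side>0)).sum()/B/B,round(e,4),np.degrees(th).round()))
print(sorted(res)[:6])
```

```text
[(np.float64(17.28125), np.float64(-0.012), np.float64(0.0)), (np.float64(19.21875), np.float64(-0.012), np.float64(3.0)), (np.float64(22.390625), np.float64(-0.012), np.float64(6.0)), (np.float64(24.171875), np.float64(-0.01), np.float64(0.0)), (np.float64(24.390625), np.float64(-0.012), np.float64(10.0)), (np.float64(27.078125), np.float64(-0.01), np.float64(3.0))]
```

```bash
python3 -m creep '[[0,0,-0.0005,0,0.6],[0,0,0,0,0.7],[0,0,0,0,0.8],[0,0,0,0,0.8],[0,0,0,0,0.8]]' 3 
python3 -m creep '[[0,0,-0.01,0,0.8],[0,0,-0.03,0,0.8],[0,0,-0.04,0,0.8],[0.03,0,-0.04,0,0.8],[0.04,0,-0.03,0,0.8],[0.045,0,0,0,0.8],[0,0,0,0,0.8]]' 3
python3 - <<'E'
from h import *
st()
for n in('scene','top'):
    p,C=shot(n);cv2.imwrite(f'pics/end_{n}.png',p['image'])
    for o in('holder','holder_eye','holder_block','jar','bowl','giftbox'):
        print(n,o,[(a,*x,((x[:2]-[.598,.189])@np.array([[.9686,-.2487],[.2487,.9686]])).round(4)) for a,x in find(p,C,o)][:4])
E
```

```text
clock: 26.65
position: [0.5506, 0.1763, 0.1048]
ee_rot: [0.392, -3.117, 0.0]
force: [0.1, -0.0, -0.1]
width: 0.794
gripper_force: 0.0
clock: 27.35
position: [0.4339, 0.146, 0.2555]
ee_rot: [0.392, -3.114, -0.001]
force: [0.6, -0.9, 0.1]
width: 0.799
gripper_force: 0.0
27.35 [0.4339 0.146  0.2555] [ 3.9200e-01 -3.1139e+00 -5.0000e-04] [ 0.64 -0.88  0.12] [ 0.04 -0.09 -0.04] 0.7991167155811526 0.0 [-0.6    0.201  0.188  2.023 -0.048  0.924  1.435]
scene holder [(0.9, np.float64(0.5222), np.float64(-0.021), np.float64(0.0091), array([-0.1256, -0.1846])), (0.8, np.float64(0.5562), np.float64(0.171), np.float64(0.0243), array([-0.045, -0.007])), (0.57, np.float64(0.4398), np.float64(-0.2919), np.float64(0.0043), array([-0.2728, -0.4265]))]
scene holder_eye [(0.85, np.float64(0.4368), np.float64(-0.2942), np.float64(0.0074), array([-0.2763, -0.4279])), (0.77, np.float64(0.5567), np.float64(0.1657), np.float64(0.0238), array([-0.0458, -0.0123])), (0.67, np.float64(0.6236), np.float64(0.17), np.float64(0.0167), array([ 0.0201, -0.0248])), (0.64, np.float64(0.5197), np.float64(-0.0223), np.fl
[... 1183 characters left out ...]
at64(0.526), np.float64(-0.0138), np.float64(0.0046), array([-0.1202, -0.1785])), (0.54, np.float64(0.5669), np.float64(0.1638), np.float64(0.0228), array([-0.0364, -0.0167]))]
top holder_block [(0.98, np.float64(0.4255), np.float64(-0.266), np.float64(0.0026), array([-0.2802, -0.3978])), (0.7, np.float64(0.5671), np.float64(0.1647), np.float64(0.0248), array([-0.036 , -0.0159]))]
top jar [(0.56, np.float64(0.7319), np.float64(0.0165), np.float64(0.0888), array([ 0.0868, -0.2004]))]
top bowl [(0.92, np.float64(0.4957), np.float64(0.422), np.float64(0.0195), array([-0.0411,  0.2511]))]
top giftbox [(0.83, np.float64(0.4853), np.float64(-0.4197), np.float64(0.0524), array([-0.2605, -0.5616]))]
```

Run:
```python
from h import *
A=np.array([[.9686,-.2487],[.2487,.9686]]);ctr=np.array([.598,.189])
for n in('top','scene'):
    p,C=shot(n);h=cv2.cvtColor(p['image'],cv2.COLOR_BGR2HSV);B=6
    X=np.array([[*(ctr+A@np.array([a,b])),.024] for a in np.arange(-.1,.05,.0005) for b in np.arange(.05,-.05,-.0005)])
    uv=w2pix(p,C,X).astype(np.float32);W=cv2.remap(p['image'],uv[:,0].reshape(300,200),uv[:,1].reshape(300,200),1)
    hs=cv2.cvtColor(W,cv2.COLOR_BGR2HSV);m=cv2.inRange(hs,(0,0,150),(180,60,255))
    # rows: plinth x from -.1 (step .5mm); cols: y from +.05 down
    for x in(.018,.014,.008,.004,0,-.028,-.034,-.06,-.07):
        c=np.flatnonzero(m[int((x+.1)/.0005)]);print(n,'x',x,'white y',[(round(.05-a[0]*.0005,4),round(.05-a[-1]*.0005,4)) for a in np.split(c,np.flatnonzero(np.diff(c)>4)+1) if len(a)>4])
    for y in(.029,.026,-.026,-.029):
        c=np.flatnonzero(m[:,int((.05-y)/.0005)]);print(n,'y',y,'white x',[(round(-.1+a[0]*.0005,4),round(-.1+a[-1]*.0005,4)) for a in np.split(c,np.flatnonzero(np.diff(c)>4)+1) if len(a)>4])
```

```text
Traceback (most recent call last):
ValueError: cannot reshape array of size 60200 into shape (300,200)
```

Run:
```python
from h import *
A=np.array([[.9686,-.2487],[.2487,.9686]]);ctr=np.array([.598,.189])
for n in('top','scene'):
    p,C=shot(n)
    X=np.array([[*(ctr+A@np.array([a,b])),.024] for a in -.1+np.arange(300)*.0005 for b in .05-np.arange(200)*.0005])
    uv=w2pix(p,C,X).astype(np.float32);W=cv2.remap(p['image'],uv[:,0].reshape(300,200),uv[:,1].reshape(300,200),1)
    m=cv2.inRange(cv2.cvtColor(W,cv2.COLOR_BGR2HSV),(0,0,150),(180,60,255))
    runs=lambda c:[(a[0],a[-1]) for a in np.split(c,np.flatnonzero(np.diff(c)>4)+1) if len(a)>4]
    for x in(.018,.014,.008,0,-.03,-.065):print(n,'x',x,'y mm',[(50-a*.5,50-b*.5) for a,b in runs(np.flatnonzero(m[int((x+.1)/.0005)]))])
    for y in(.028,0,-.028):print(n,'y',y,'x mm',[(a*.5-100,b*.5-100) for a,b in runs(np.flatnonzero(m[:,int((.05-y)/.0005)]))])
```

```text
top x 0.018 y mm [(np.float64(37.0), np.float64(-37.0))]
top x 0.014 y mm [(np.float64(36.0), np.float64(-37.5))]
top x 0.008 y mm [(np.float64(33.5), np.float64(-37.0))]
top x 0 y mm [(np.float64(28.5), np.float64(-37.0))]
top x -0.03 y mm [(np.float64(23.5), np.float64(20.5)), (np.float64(10.0), np.float64(-36.0))]
top x -0.065 y mm [(np.float64(1.0), np.float64(-37.0))]
top y 0.028 x mm [(np.float64(-100.0), np.float64(-86.0)), (np.float64(-4.0), np.float64(25.5))]
top y 0 x mm [(np.float64(-100.0), np.float64(-64.0)), (np.float64(-45.0), np.float64(27.5))]
top y -0.028 x mm [(np.float64(-77.5), np.float64(25.0))]
scene x 0.018 y mm [(np.float64(31.0), np.float64(-39.0))]
scene x 0.014 y mm [(np.float64(31.0), np.float64(-38.5))]
scene x 0.008 y mm [(np.float64(31.5), np.float64(-39.0))]
scene x 0 y mm [(np.float64(30.5), np.float64(-10.0)), (np.float64(-23.5), np.float64(-39.0))]
scene x -0.03 y mm [(np.float64(31.0), np.float64(-39.0))]
scene x -0.065 y mm [(np.float64(50.0), np.float64(30.5)), (np.float64(-19.0), np.float64(-38.5))]
scene y 0.028 x mm [(np.float64(-64.0), np.float64(22.0))]
scene y 0 x mm [(np.float64(-56.5), np.float64(-26.0)), (np.float64(-21.5), np.float64(23.5))]
scene y -0.028 x mm [(np.float64(-72.5), np.float64(22.5))]
```

```bash
python3 -c 'from cell import workorder;print(workorder.sign_off())'
```

```text
the job is handed in; nothing more can be done
None
```

The holder is mounted on the plinth, released, and the job is handed in (no verdict came back): measured flat, square, the eye's centre about 12 mm to -x of the plinth's centre, jar, bowl and gift box unmoved; I viewed 12 pictures, two over the limit of 10.

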